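Start up the fluorescence microscope in the safe order

ROBOT

A 7-joint arm with a two-finger parallel gripper is mounted at the origin on the work surface. World frame = base frame: x ahead of the robot, y to its left, z up, the work surface at z = 0. Lengths are in m, angles in rad, forces in N, time in s.
With the tool pointing down it reaches from about 0.425 to 0.875 m from the base axis. Payload 8.4 kg.
Tool frame: the origin (TCP) lies at the very end of the fingers, on their centre line; the grasp point (between the pads) lies 19 mm behind it; z points along the fingers, y is the direction in which the jaws open and shut (so a half turn about z gives the same grasp; the last joint's range is limited). The gripper opens to 87 mm and grips with 3 to 60 N. Pads are 19 mm wide; open, the fingers measure 117 mm over their backs; the gripper's body (75 mm by 190 mm) begins 51 mm behind the grasp point.
Start: joints at [1.247, 0.333, 0.04, 1.465, -0.013, 1.343, -0.059], TCP at [0.145, -0.634, 0.223] pointing down, gripper open.
Joint ranges: [-2.58, 2.58], [-0.38, 2.09], [-1.3, 1.39], [0.25, 2.4], [-1.5, 4.64], [0.08, 2.09], [-2.65, 2.65]. Speed limits (rad/s): [2.22, 2.22, 2.79, 2.79, 3.14, 3.14, 3.14].

INTERFACE

Orientations are given as a unit quaternion [x, y, z, w].
In Python, from station import monitor, viewer, arm gives the robot as it stands. The module is installed in compiled form; this text tells all that it offers.
- The arm moves only by the tool move_arm, never from a script. Its argument "rows" is text: rows parted by semicolons, each of 7 numbers parted by spaces: the shift along the tool's x, y, z in m, then the turn, a rotation vector about the tool's x, y, z in rad, then the finger opening in m, from 0 to 0.087. In form: x y z ax ay az gripper; .... A call has 1 to 10 rows; each row shifts and turns the commanded pose from where the row before left it, along the tool's axes as they then stand; what a row does not reach is not made up. A row lasts 1/8 s, in which the tool goes at most 62.5 mm and 10.7 degrees, less where a joint would pass 70% of its speed; a pose out of reach is approached as far as the arm can. A call with a gripper value outside its range is refused whole. The fingers move at their own pace and stop on an object; "squeeze" is the grip in N (left out, the last holds). Time passes only in rows, so rows that do not move let the fingers close. It gives the time, the measured TCP pose, the force and the opening at its end, in the units of the state.
- monitor.sense(): the state, without advancing time (a new reading comes with each control period).
- viewer.get_image(name): name is "scene" or "top" or "wrist"; returns a dict with "pixels" (384x512x3 uint8, red, green, blue), "fx", "fy", "cx", "cy" (pixels), "R" (3x3) and "t" (3): a world point X has camera coordinates R X + t. Camera axes: x right, y down, z forward; pixel columns grow to the right and rows downward; lengths in m; the calibration is good to about 2 mm. The wrist camera is an equidistant fisheye: a pixel r from the principal point sees the ray r / f radians off the axis. A picture is of the moment at which its call begins. There is no depth.
- arm.job_done(): hands the job in, once; it reports no verdict.
The state is a dict: "clock": time; "joints": joint angles; "dq": joint speeds; "effort": joint torques, N m; "ee_pos": TCP position; "tool_rot": TCP orientation; "contact_force": force on the tool from outside, world axes, zero at the start; "moment": the same for the moment, N m; "grip_width": opening from 0.0 (shut) to 1.0 (fully open).
Only numpy, scipy, OpenCV 4.12 (cv2) and the standard library are available. Lean on these libraries where they do the work, as an engineer would, in place of code of your own. Each camera call takes 0.05 s, during which the arm holds its last target.

TASK

Start up the fluorescence microscope: on the arc-lamp supply tap the rocker switch on, then press its round ignition button fully in and let it go; only then tap on the microscope power unit's rocker, and last the camera controller's (a rocker is on when its far half is pressed right down), because the ignition pulse would harm electronics that are already running. Press each lightly and with the fingers only; the microscope unit and the camera controller stand loose, so do not lift or shift them, leave the slide warmer off, and leave everything else standing where it is.

Things in the scene. Friction and masses are not known exactly. Their poses are not given: they have to be found in the camera images.
- lamp_supply: Arc-lamp supply, fixed, the largest console: grey wedge 190 deep, 170 wide, 60 mm tall at the front, 94 at the rear; deck slopes up to the rear at 10 degrees. 25 mm to the front of its middle: a rocker 42 mm left and a round ignition button 42 mm right of the centre line; behind them a meter window (left) and slots (right). Origin: centre of underside; x front (robot side) to rear, y to the left seen from the front.
- lamp_switch_press (a point): Black rocker, 30 x 21 mm, two faces meeting in a shallow V at the pivot. This point: middle of the face of its far half (the half at the rear of the case), on the surface, 12.5 mm from the pivot: the spot to press. Moves with the rocker. On the left of the lamp supply's deck.
- lamp_switch (a joint): Rocker, rad: 0 = off (far half raised, its end 4.5 mm higher than when on), 0.30 = on (far half parallel to the deck, 4 mm above it, 2 mm above its frame). Pressed near the far end it moves at about 1.5 N up to a slightly springy stop (8 N per mm), and stays where it is left, so press it right down.
- ignition_top (a point): Middle of the top of the round black ignition button (22 mm across, in a flat steel ring 32 mm across and 3 mm high) on the right of the lamp supply's deck. Its top stands 10 mm above the deck when out.
- ignition (a joint): Ignition button travel, m: 0 = out, 0.004 = fully in (its top then 6 mm above the deck), pressed square to the deck. A spring returns it; it starts to move at 1.5 N and is fully in at 3.5 N, then a springy stop (8 N per mm).
- scope_unit: Microscope power unit, loose, 1.1 to 2.1 kg, the middle-sized console: white wedge 160 deep, 140 wide, 45 mm tall at the front, 73 at the rear, deck at 10 degrees. 20 mm to the front of its middle: a rocker 36 mm left and a dimmer knob (34 mm across, 16 high, fixed) 34 mm right of the centre line. Origin: centre of underside; x front (robot side) to rear, y to the left seen from the front.
- scope_switch_press (a point): Black rocker, 30 x 21 mm, two faces meeting in a shallow V at the pivot. This point: middle of the face of its far half (the half at the rear of the case), on the surface, 12.5 mm from the pivot: the spot to press. Moves with the rocker. On the left of the microscope power unit's deck.
- scope_switch (a joint): Rocker, rad: 0 = off (far half raised, its end 4.5 mm higher than when on), 0.30 = on (far half parallel to the deck, 4 mm above it, 2 mm above its frame). Pressed near the far end it moves at about 1.5 N up to a slightly springy stop (8 N per mm), and stays where it is left, so press it right down.
- camera_unit: Camera controller, loose, 0.6 to 1.0 kg, the smallest console: aluminium wedge 125 deep, 110 wide, 32 mm tall at the front, 54 at the rear, deck at 10 degrees, ribs across its rear. One small rocker, 12 mm to the front of the middle and 22 mm left of the centre line, two tiny lamps to its right. Origin: centre of underside; x front (robot side) to rear, y to the left seen from the front.
- camera_switch_press (a point): Black rocker, 26 x 16 mm, two faces meeting in a shallow V at the pivot. This point: middle of the face of its far half (the half at the rear of the case), on the surface, 10.5 mm from the pivot: the spot to press. Moves with the rocker. On the left of the camera controller's deck.
- camera_switch (a joint): Rocker, rad: 0 = off (far half raised, its end 3.9 mm higher than when on), 0.30 = on (far half parallel to the deck, 4 mm above it, 2 mm above its frame). Pressed near the far end it moves at about 1.5 N up to a slightly springy stop (8 N per mm), and stays where it is left, so press it right down.
- slide_warmer: Slide warmer, fixed, not part of the job: white case 210 deep, 180 wide, 56 mm tall with a broad aluminium plate on which glass slides lie; a rocker and a small dial on the low strip at its front. To be left off. Origin: centre of underside; x front (robot side) to rear, y to the left seen from the front.
- warmer_switch (a joint): Rocker of the slide warmer, rad: 0 = off, 0.30 = on. Leave it off.
- oil_bottle: Small dropper bottle of immersion oil, 28 mm across, 80 mm tall, stands loose; leave alone. Origin: centre of its underside.
- petri_dish: Closed clear dish, 61 mm across, 15 mm tall, loose; leave alone. Origin: centre of its underside.
- slide_box: Closed grey and white slide box, 85 x 100 x 33 mm, loose; leave alone. Origin: centre of its underside.
- beaker: Open glass beaker, 68 mm across, 90 mm tall, loose; leave alone. Origin: centre of its underside.
- tube_rack: White tube rack, 60 x 150 mm, 76 mm tall with its tubes, loose; leave alone. Origin: centre of its underside.
- forceps: Steel forceps, 130 mm long, 8 mm tall, lying on the table; leave alone. Origin: under their middle.
- reagent: White bottle, 52 mm across, 110 mm tall, loose; leave alone. Origin: centre of its underside.
Not all that is in view belongs to the job. What is shaped like the camera_unit but orange is not meant.

How it is judged:
By the outcome, as a careful person would: the job done as asked, in the order asked, and still so for the second after the job is handed in, with the robot touching nothing.
It also fails if it takes over 51 s, if anything falls off the work surface, if the arm or the gripper's body presses on something with over 40 N, if the wrist force passes 120 N, or if a joint passes its speed limit or range.

## Working session

There is one attempt and no reset: what is moved stays moved. The work goes in short steps, Python scripts to look and compute and a tool call to move; the robot and the scene stay as the last step left them, time stands still between calls to the robot, and variables do not carry over. Pictures are saved under pics/ and viewed, and the job is handed in when it is done.

Besides the shell and the picture viewer there is one more tool, called after "Request:" as name(argument=value, ...) on one line, values as JSON. move_arm: Moves the arm, as the interface text tells. Its arguments: {"type":"object","properties":{"rows":{"type":"string"},"squeeze":{"type":"number"}},"required":["rows"]}

```bash
mkdir -p pics; python3 - <<'E'
from station import monitor, viewer, arm
import cv2,pickle
print(monitor.sense())
for n in ["scene","top","wrist"]:
    d=viewer.get_image(n); pickle.dump(d,open(f"{n}0.pkl","wb"))
    cv2.imwrite(f"pics/{n}0.png",cv2.resize(d["pixels"][:,:,::-1],(768,576),interpolation=cv2.INTER_CUBIC))
    print(n,d["fx"],d["fy"],d["cx"],d["cy"],d["R"],d["t"])
E
```

```text
{'clock': 0.0, 'joints': array([ 1.24678735,  0.33390792,  0.03987746,  1.46624298, -0.01340136,
        1.34334088, -0.05850223]), 'dq': array([-0.00130572,  0.00107566, -0.00087617,  0.00102116,  0.00195751,
       -0.0006987 , -0.00096234]), 'effort': array([ 1.39086922e-03, -6.56346917e+01,  1.33624054e+00, -4.03789687e+01,
       -5.94684156e-02,  4.49612027e-02,  1.25602219e-04]), 'ee_pos': array([ 0.14476232, -0.63319076,  0.22167513]), 'tool_rot': array([ 9.93690215e-01,  1.12156545e-01, -1.46269098e-04, -8.03341752e-04]), 'contact_force': array([0.21492509, 0.9227893 , 0.28411443]), 'moment': array([-0.00979673, -0.02392067, -0.0336985 ]), 'grip_width': 1.0037929105335}
scene 412.1958780968019 412.1958780968019 259.1510779111462 189.5543307622719 [[ 0.58032154  0.81429089 -0.01253988]
 [ 0.65301515 -0.47447534 -0.59029176]
 [-0.48661907  0.33437029 -0.80709256]] [-0.31857481 -0.29816954  1.54732666]
top 487.0622207225955 487.0622207225955 256.07795846608883 190.27699388812033 [[-0.01994922 -0.99963383  0.01828219]
 [-0.99243582  0.0175835  -0.12149882]
 [ 0.12113287 -0.02056771 -0.9924232 ]] [0.00767727 0.54505567 1.2936818 ]
wrist 297.3186396354542 297.3186396354542 259.57102420937053 191.11866707626436 [[ 0.2234923  -0.97470307 -0.00226028]
 [-0.94184257 -0.21655354  0.2569769 ]
 [-0.25096565 -0.05530353 -0.9664149 ]] [-0.65022767 -0.03073121  0.3908517 ]
```

View pics/scene0.png

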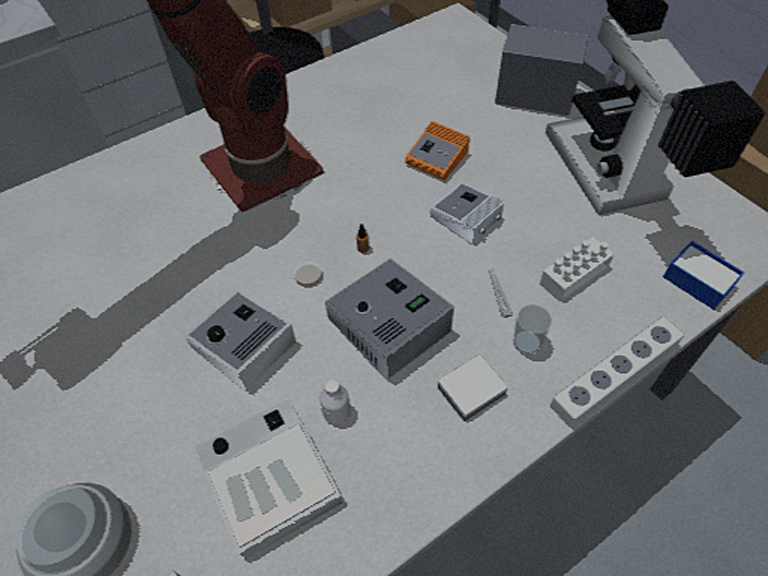

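View pics/top0.png

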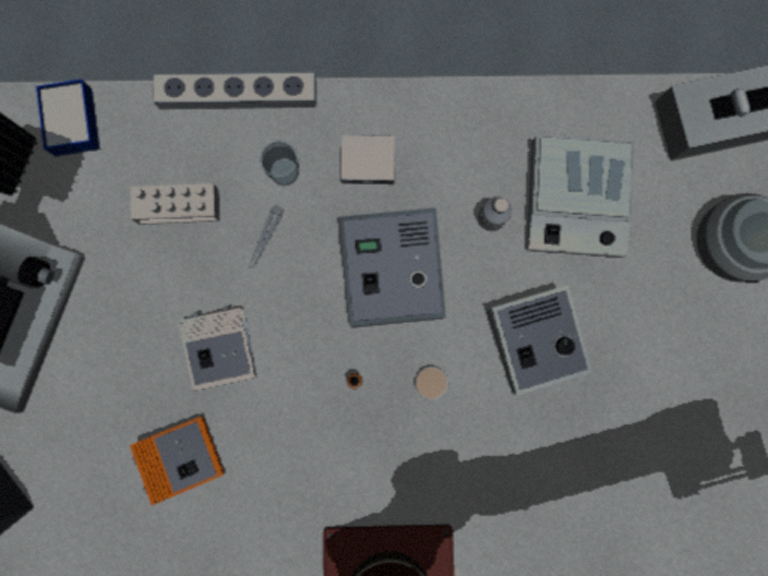

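View pics/wrist0.png

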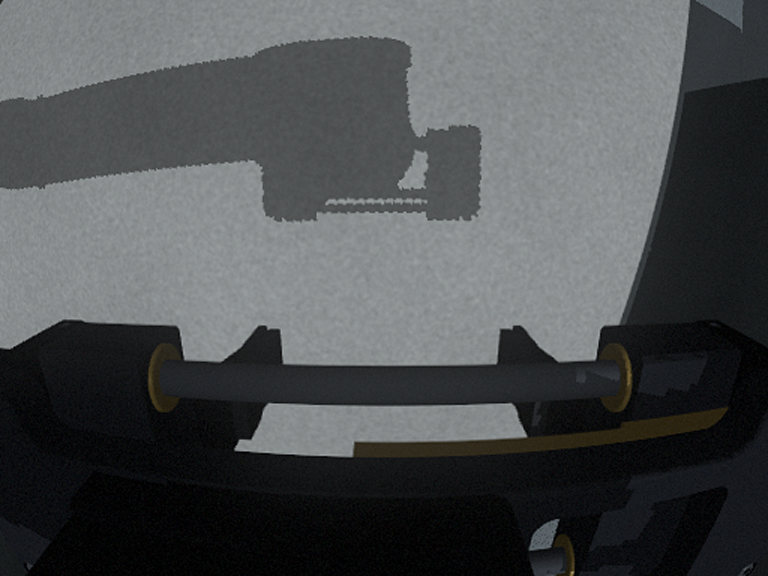

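Candidates in the top view: the aluminium unit with ribs at (217,347) is the camera controller, since the similar unit at (178,460) is orange and not meant. The lamp supply is the large grey console at (393,267). The scope unit is the white wedge with a knob at (540,338). The warmer, at (582,195), is to be left alone. I'll confirm these in enlarged crops.

```bash
python3 - <<'E'
import cv2,pickle
t=pickle.load(open("top0.pkl","rb"))["pixels"];s=pickle.load(open("scene0.pkl","rb"))["pixels"]
def crop(im,u,v,w,h,k,n):
    c=cv2.resize(im[v:v+h,u:u+w,::-1],None,fx=k,fy=k,interpolation=cv2.INTER_CUBIC)
    for i in range(0,w,10): cv2.putText(c,str(u+i),(i*k,9),0,.33,(0,255,255),1);cv2.line(c,(i*k,10),(i*k,14),(0,255,255),1)
    for j in range(0,h,10): cv2.putText(c,str(v+j),(0,j*k+4),0,.33,(0,255,255),1)
    cv2.imwrite(f"pics/{n}.png",c)
crop(t,220,135,80,85,7,"t_lamp");crop(t,320,185,80,80,7,"t_scope");crop(t,115,200,60,64,9,"t_cam")
crop(s,212,168,95,85,7,"s_lamp");crop(s,120,190,80,75,7,"s_scope");crop(s,282,118,60,48,10,"s_cam")
E
```

```text
(no output)
```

View pics/t_lamp.png

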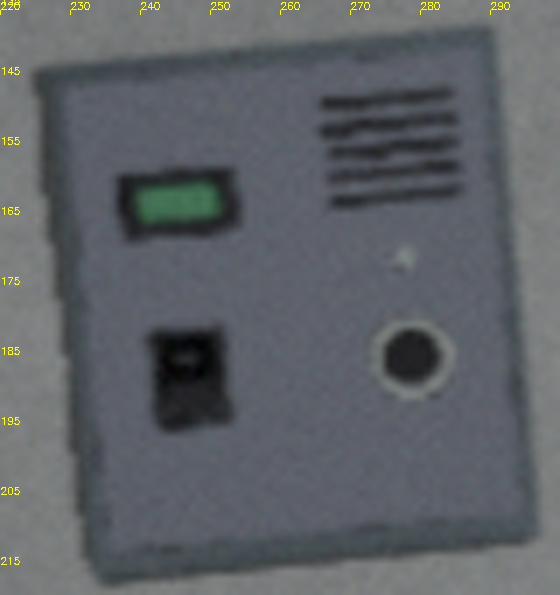

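View pics/t_scope.png

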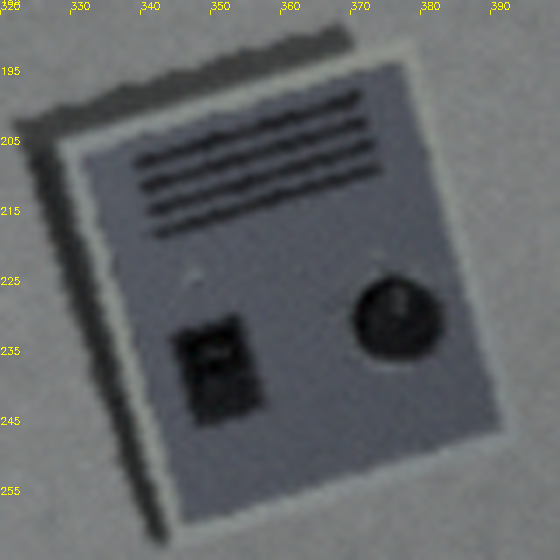

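View pics/t_cam.png

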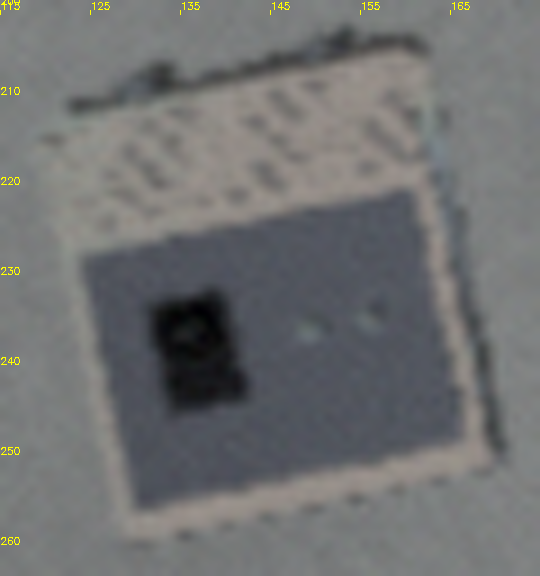

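View pics/s_lamp.png

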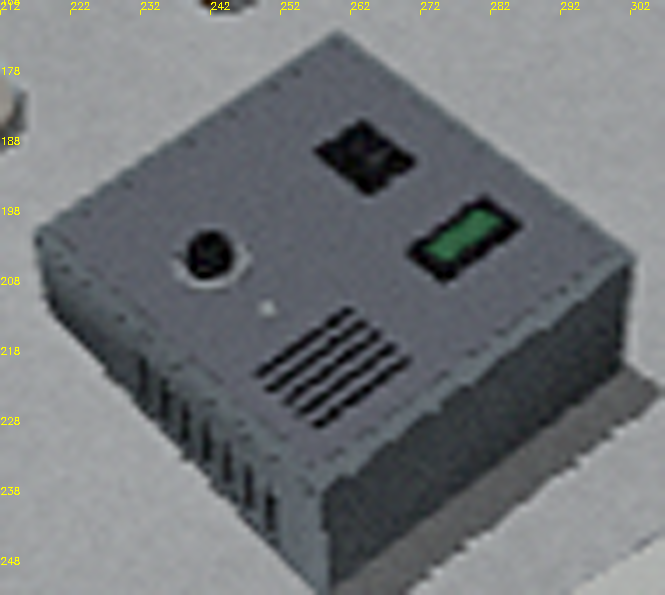

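View pics/s_scope.png

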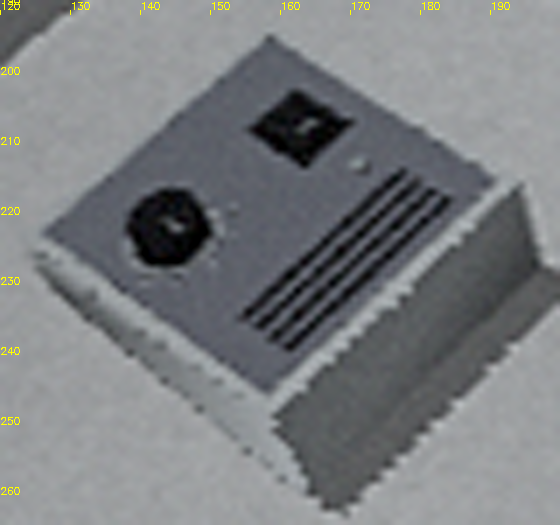

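View pics/s_cam.png

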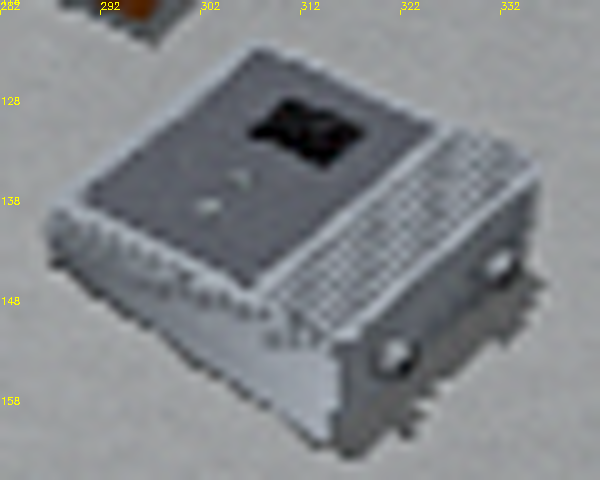

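Crops confirm the identities. Rocker and button centres in crop pixels:

| Item | Top view | Scene view |
|---|---|---|
| Lamp rocker | (192,378) | (366,157) |
| Ignition button | (411,355) | (210,254) |
| Scope rocker | (219,372) | (301,127) |
| Camera rocker | (198,350) | (307,131) |

Next I fit the poses from both views.

```bash
cat > h.py <<'E'
import numpy as np,pickle
from scipy.optimize import least_squares
T=np.tan(np.radians(10))
def deck(D,hf,x,y,h=0):
    a=np.radians(10); z=hf+(x+D/2)*T
    return np.array([x-np.sin(a)*h,y,z+np.cos(a)*h])
def world(p,q):
    c,s=np.cos(p[2]),np.sin(p[2]); return np.array([p[0]+c*q[0]-s*q[1],p[1]+s*q[0]+c*q[1],q[2]])
cams={n:pickle.load(open(f"{n}0.pkl","rb")) for n in("top","scene")}
def proj(n,X):
    d=cams[n];c=d["R"]@X+d["t"];return np.array([d["fx"]*c[0]/c[2]+d["cx"],d["fy"]*c[1]/c[2]+d["cy"]])
U={}
def corners(D,W,hf): # FL FR RR RL
    return [deck(D,hf,-D/2,W/2),deck(D,hf,-D/2,-W/2),deck(D,hf,D/2,-W/2),deck(D,hf,D/2,W/2)]
def feat(name,D,W,hf,pts,tc,sc,top,scene,kt,ks,ot,os,x0):
    q=pts+corners(D,W,hf); obs=[]
    wt=[1]*len(pts)+[.4]*4
    f=lambda p,k,o:(np.array(p)+.5)/k-.5+np.array(o)
    for i,p in enumerate(top+tc):
        if p: obs.append(("top",q[i],f(p,kt,ot),wt[i]))
    for i,p in enumerate(scene+sc):
        if p: obs.append(("scene",q[i],f(p,ks,os),wt[i]))
    r=lambda p:np.concatenate([(proj(n,world(p,Q))-o)*w for n,Q,o,w in obs])
    s=least_squares(r,x0,loss="soft_l1")
    print(name,s.x.round(4)); 
    for n,Q,o,w in obs: print("  ",n,w,(proj(n,world(s.x,Q))-o).round(2))
    return s.x
if __name__=="__main__":
    P={}
    P["lamp"]=feat("lamp",.19,.17,.06,[deck(.19,.06,-.025,.042,.004),deck(.19,.06,-.025,-.042,.01)],
     [None,None,(490,30),(38,74)],[(337,33),(37,233),(322,490),(633,257)],[(192,378),(411,355)],[(366,157),(210,254)],7,7,(220,135),(212,168),[.6,0,0])
    P["scope"]=feat("scope",.16,.14,.045,[deck(.16,.045,-.02,.036,.004),deck(.16,.045,-.02,-.034,.016)],
     [None,None,(412,42),(62,140)],[(270,37),(40,235),(272,410),(520,185)],[(219,372),(398,318)],[(301,127),(170,222)],7,7,(320,185),(120,190),[.5,-.3,0])
    P["cam"]=feat("cam",.125,.11,.032,[deck(.125,.032,-.012,.022,.004)],
     [(128,540),(490,462),(425,50),(50,135)],[(260,45),(50,210),(345,340),(540,165)],[(198,350)],[(307,131)],9,10,(115,200),(282,118),[.5,.3,0])
    pickle.dump(P,open("P.pkl","wb"))
E
python3 h.py
```

```text
lamp [ 0.5731 -0.0169  0.0883]
   top 1 [-0.18  0.36]
   top 1 [0.36 0.4 ]
   top 0.4 [ 0.29 -0.94]
   top 0.4 [ 0.67 -0.65]
   scene 1 [ 0.16 -0.04]
   scene 1 [0.27 0.08]
   scene 0.4 [ 0.19 -0.05]
   scene 0.4 [-0.37  0.79]
   scene 0.4 [0.17 0.85]
   scene 0.4 [ 1.1  -0.12]
scope [ 0.4411 -0.2788  0.2746]
   top 1 [-0.28 -0.16]
   top 1 [0.53 0.45]
   top 0.4 [-0.79 -1.25]
   top 0.4 [-0.84 -0.08]
   scene 1 [0.29 0.09]
   scene 1 [-0.32 -0.1 ]
   scene 0.4 [ 0.43 -1.65]
   scene 0.4 [-2.11  0.69]
   scene 0.4 [0.46 1.58]
   scene 0.4 [ 1.   -0.45]
cam [0.436  0.2976 0.1784]
   top 1 [0.23 0.3 ]
   top 0.4 [-0.01  0.14]
   top 0.4 [0.5  0.62]
   top 0.4 [-1.88  0.01]
   top 0.4 [-1.21 -1.36]
   scene 1 [0.16 0.25]
   scene 0.4 [-0.3 -0.5]
   scene 0.4 [-0.17 -0.48]
   scene 0.4 [-0.85  1.27]
   scene 0.4 [0.62 0.93]
```

```bash
cat > g.py <<'E'
import sys,pickle,numpy as np
from h import *
from scipy.spatial.transform import Rotation as Ro
from station import monitor
P=pickle.load(open("P.pkl","rb"))
a=np.radians(10)
DIM={"lamp":(.19,.06),"scope":(.16,.045),"cam":(.125,.032)}
# local deck points: (unit, along-deck dist uses x cos) ; tip centre position
def pt(u,x,y,along,h):
    D,hf=DIM[u]; return world(P[u],deck(D,hf,x+along*np.cos(a),y,h))
TG={"lamp":("lamp",-.025,.042,.0135),"ign":("lamp",-.025,-.042,0),"scope":("scope",-.02,.036,.0135),"cam":("cam",-.012,.022,.012)}
def Rt(u):
    y=P[u][2]; Z=Ro.from_euler('z',y)
    X=np.array([np.cos(a),0,np.sin(a)]);Yv=np.array([0,-1.,0]);
    return Z*Ro.from_matrix(np.stack([X,Yv,np.cross(X,Yv)],1))
def go(k,h,dx=0,dy=0):
    u,x,y,al=TG[k]; t=pt(u,x,y,al,h); s=monitor.sense(); R=Ro.from_quat(s["tool_rot"])
    G=Rt(u); t=t+G.as_matrix()@np.array([dx,dy,0])
    print("clock",round(s["clock"],3),"pos",s["ee_pos"].round(4),"F",s["contact_force"].round(2),"grip",round(s["grip_width"],3))
    print("target",t.round(4),"rotvec tool",(R.inv()*G).as_rotvec().round(4))
    print("shift in current tool axes",R.inv().apply(t-s["ee_pos"]).round(4)," in goal axes",G.inv().apply(t-s["ee_pos"]).round(4), "joints",s["joints"].round(2))
if __name__=="__main__": go(sys.argv[1],float(sys.argv[2]),*map(float,sys.argv[3:]))
E
python3 g.py lamp 0.12
```

```text
clock 0.15 pos [ 0.1448 -0.6333  0.2218] F [-0.85 -0.13 -0.53] grip 0.998
target [0.537  0.022  0.1929] rotvec tool [-0.0132  0.1744  0.136 ]
shift in current tool axes [ 0.5284 -0.5514  0.0297]  in goal axes [ 0.4367 -0.6182  0.1064] joints [ 1.25  0.33  0.04  1.47 -0.01  1.34 -0.06]
```

Request:
move_arm(rows="0 0 0 -0.0066 0.0872 0.068 0; 0 0 0 -0.0066 0.0872 0.068 0; 0.031 -0.044 0.004 0 0 0 0; 0.031 -0.044 0.004 0 0 0 0; 0.031 -0.044 0.004 0 0 0 0; 0.031 -0.044 0.004 0 0 0 0; 0.031 -0.044 0.004 0 0 0 0; 0.031 -0.044 0.004 0 0 0 0; 0.031 -0.044 0.004 0 0 0 0; 0.031 -0.044 0.004 0 0 0 0", squeeze=5)

```text
clock: 1.4
ee_pos: [0.3632, -0.2592, 0.2337]
tool_rot: [0.995, 0.044, 0.087, -0.003]
contact_force: [1.0, -0.8, 0.5]
grip_width: 0.02
```

```bash
python3 g.py lamp 0.08
```

```text
clock 1.4 pos [ 0.3632 -0.2592  0.2337] F [ 1.03 -0.77  0.48] grip 0.02
target [0.5439 0.0226 0.1535] rotvec tool [ 0.0016 -0.0002  0.0002]
shift in current tool axes [ 0.1879 -0.265   0.1142]  in goal axes [ 0.1879 -0.2649  0.1146] joints [ 0.98 -0.18 -0.32  2.   -0.19  1.19 -0.76]
```

Request:
move_arm(rows="0.031 -0.044 0 0 0 0 0; 0.031 -0.044 0 0 0 0 0; 0.031 -0.044 0.01 0 0 0 0; 0.031 -0.044 0.02 0 0 0 0; 0.031 -0.044 0.02 0 0 0 0; 0.015 -0.02 0.02 0 0 0 0; 0 0 0 0 0 0 0; 0 0 0 0 0 0 0")

```text
clock: 2.4
ee_pos: [0.52, -0.0069, 0.1941]
tool_rot: [0.995, 0.044, 0.087, -0.003]
contact_force: [-0.1, 0.1, -0.2]
grip_width: 0.005
```

```bash
python3 g.py lamp 0.03; python3 - <<'E'
from station import viewer
import cv2,pickle
for n in["wrist","scene"]:
    d=viewer.get_image(n);pickle.dump(d,open(n+"1.pkl","wb"))
    p=d["pixels"][:,:,::-1]
    if n=="scene": p=p[120:270,170:370]
    cv2.imwrite(f"pics/{n}1.png",cv2.resize(p,(768,576),interpolation=cv2.INTER_CUBIC))
E
```

```text
clock 2.4 pos [ 0.52   -0.0069  0.1941] F [-0.05  0.09 -0.22] grip 0.005
target [0.5526 0.0234 0.1042] rotvec tool [ 0.0014  0.0003 -0.0004]
shift in current tool axes [ 0.019  -0.0275  0.0945]  in goal axes [ 0.019  -0.0273  0.0946] joints [ 0.74 -0.01 -0.8   1.93 -0.01  1.04 -1.53]
```

View pics/wrist1.png

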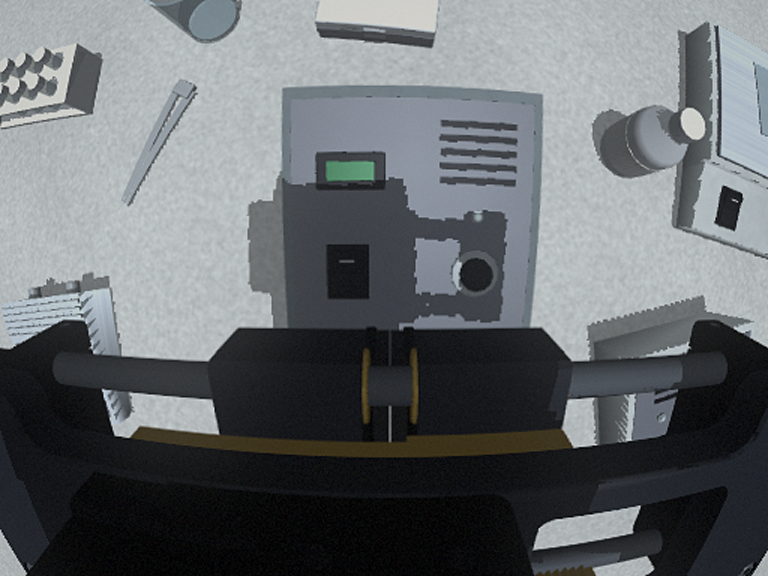

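View pics/scene1.png

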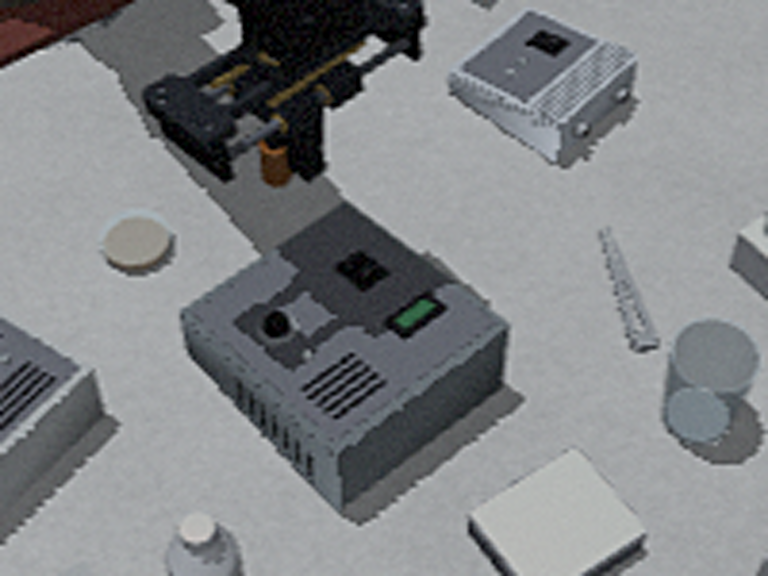

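The wrist view shows the lamp rocker at about (348,271) and the button at about (475,273). I'll check them against the fit.

```bash
cat > w.py <<'E'
import pickle,numpy as np
from h import *
def wproj(d,X):
    c=d["R"]@X+d["t"]; r=np.hypot(c[0],c[1]); th=np.arctan2(r,c[2]); return np.array([d["fx"]*th*c[0]/r+d["cx"],d["fy"]*th*c[1]/r+d["cy"]])
def wray(d,uv):
    m=(np.array(uv)-[d["cx"],d["cy"]])/d["fx"]; th=np.hypot(*m); v=np.array([*(np.sin(th)*m/th),np.cos(th)]); return -d["R"].T@d["t"], d["R"].T@v
def local(P,o,v):
    c,s=np.cos(P[2]),np.sin(P[2]);M=np.array([[c,s,0],[-s,c,0],[0,0,1]]);return M@(o-np.array([P[0],P[1],0])),M@v
def hit(d,P,D,hf,uv,h):
    o,v=local(P,*wray(d,uv)); n=np.array([-T,0,1]); off=hf+D/2*T+h/np.cos(np.radians(10))
    k=(off-n@o)/(n@v); return o+k*v
E
python3 - <<'E'
from w import *
d=pickle.load(open("wrist1.pkl","rb"));P=pickle.load(open("P.pkl","rb"))["lamp"]
f=lambda p:(np.array(p)+.5)/1.5-.5
print("rocker",hit(d,P,.19,.06,f((348,271)),.004),"expect -.0257 .042")
print("btn",hit(d,P,.19,.06,f((475,273)),.01),"expect -.0267 -.042")
print("RL",hit(d,P,.19,.06,f((283,88)),0),"RR",hit(d,P,.19,.06,f((543,95)),0))
E
```

```text
rocker [-0.02437488  0.04075631  0.07651482] expect -.0257 .042
btn [-0.02527701 -0.04143755  0.08244831] expect -.0267 -.042
RL [0.09537851 0.08236247 0.09356887] RR [ 0.09338249 -0.08729195  0.09321692]
```

Wrist view and fit agree to within 1.5 mm. Approaching the lamp rocker.

Request:
move_arm(rows="0.01 -0.014 0.02 0 0 0 0; 0.0098 -0.0138 0.02 0 0 0 0; 0 0 0.02 0 0 0 0; 0 0 0.02 0 0 0 0; 0 0 0.01 0 0 0 0; 0 0 0 0 0 0 0; 0 0 0 0 0 0 0")

```text
clock: 3.38
ee_pos: [0.5532, 0.0243, 0.1095]
tool_rot: [0.995, 0.044, 0.088, -0.003]
contact_force: [0.9, 0.0, 0.2]
grip_width: 0.005
```

```bash
python3 g.py lamp 0.012; cat > snap.py <<'E'
import sys,cv2,pickle
from station import viewer
tag=sys.argv[1]; x,y,w,h=map(int,sys.argv[2:6]); n=sys.argv[6] if len(sys.argv)>6 else "scene"
d=viewer.get_image(n);pickle.dump(d,open(f"{n}_{tag}.pkl","wb"))
k=min(760//w,560//h)
cv2.imwrite(f"pics/{n}_{tag}.png",cv2.resize(d["pixels"][y:y+h,x:x+w,::-1],None,fx=k,fy=k,interpolation=cv2.INTER_CUBIC))
E
python3 snap.py lampnear 222 160 75 55
```

```text
clock 3.375 pos [0.5532 0.0243 0.1095] F [0.95 0.02 0.17] grip 0.005
target [0.5557 0.0237 0.0865] rotvec tool [ 0.0016 -0.0011  0.    ]
shift in current tool axes [-0.0017  0.0008  0.0231]  in goal axes [-0.0016  0.0009  0.0231] joints [ 0.64  0.19 -0.83  1.96  0.2   0.89 -1.77]
```

View pics/scene_lampnear.png

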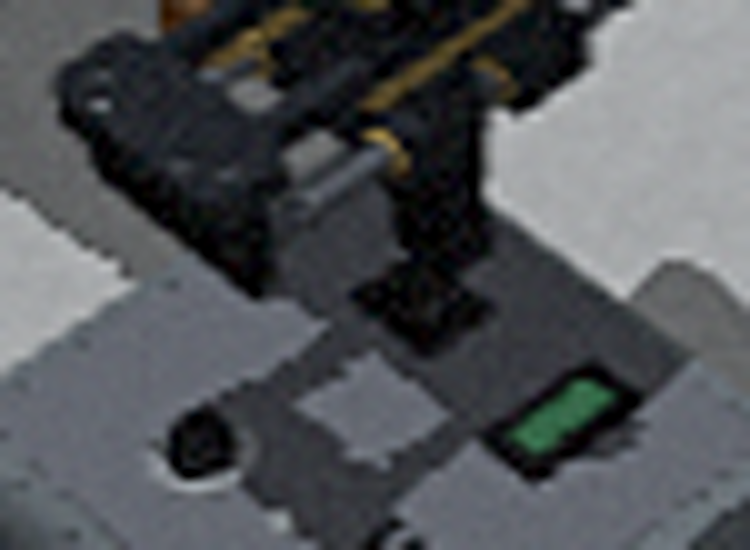

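Request:
move_arm(rows="-0.001 0.0008 0.01 0 0 0 0; 0 0 0.01 0 0 0 0; 0 0 0.003 0 0 0 0; 0 0 0 0 0 0 0; 0 0 0 0 0 0 0")

```text
clock: 4.05
ee_pos: [0.5561, 0.0242, 0.0862]
tool_rot: [0.995, 0.044, 0.087, -0.003]
contact_force: [0.6, -0.0, -0.3]
grip_width: 0.002
```

```bash
python3 g.py lamp 0.004; python3 snap.py lampnear2 222 160 75 55
```

```text
clock 4.05 pos [0.5561 0.0242 0.0862] F [ 0.62 -0.01 -0.34] grip 0.002
target [0.5571 0.0238 0.0786] rotvec tool [ 0.0011 -0.0005  0.0004]
shift in current tool axes [-0.0004  0.0004  0.0076]  in goal axes [-0.0004  0.0004  0.0076] joints [ 0.61  0.23 -0.81  1.97  0.25  0.84 -1.8 ]
```

View pics/scene_lampnear2.png

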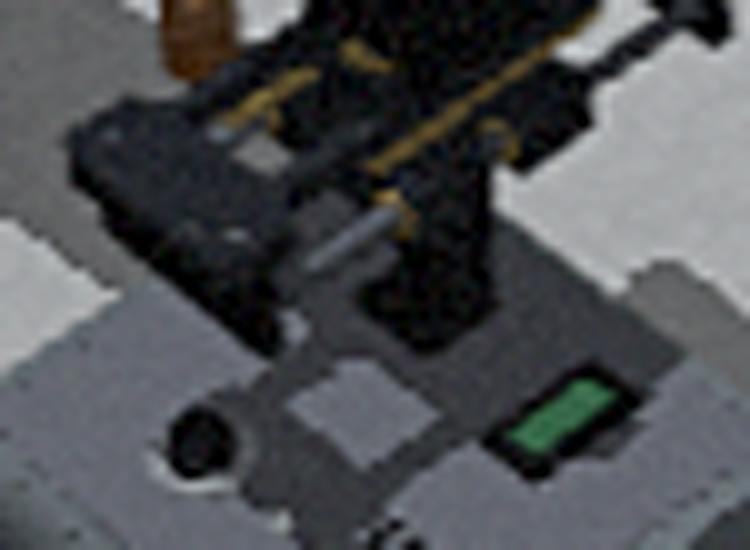

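Request:
move_arm(rows="0 0 0.002 0 0 0 0; 0 0 0.0015 0 0 0 0; 0 0 0.0015 0 0 0 0; 0 0 0 0 0 0 0; 0 0 0 0 0 0 0")

```text
clock: 4.72
ee_pos: [0.557, 0.0242, 0.0812]
tool_rot: [0.995, 0.044, 0.087, -0.003]
contact_force: [1.9, -0.2, 2.6]
grip_width: 0.006
```

Request:
move_arm(rows="0 0 0.001 0 0 0 0; 0 0 0.001 0 0 0 0; 0 0 0 0 0 0 0; 0 0 0 0 0 0 0")

```text
clock: 5.22
ee_pos: [0.5571, 0.0241, 0.079]
tool_rot: [0.995, 0.044, 0.087, -0.003]
contact_force: [1.3, 0.4, 1.6]
grip_width: 0.007
```

Request:
move_arm(rows="0 0 0.0005 0 0 0 0; 0 0 0 0 0 0 0; 0 0 0 0 0 0 0")

```text
clock: 5.6
ee_pos: [0.5572, 0.0241, 0.0786]
tool_rot: [0.995, 0.044, 0.087, -0.003]
contact_force: [-0.6, 0.1, 3.2]
grip_width: 0.006
```

Request:
move_arm(rows="0 0 0.0005 0 0 0 0; 0 0 0 0 0 0 0; 0 0 0 0 0 0 0")

```text
clock: 5.98
ee_pos: [0.5573, 0.0241, 0.0782]
tool_rot: [0.995, 0.044, 0.087, -0.003]
contact_force: [-1.3, -0.1, 6.7]
grip_width: 0.001
```

Request:
move_arm(rows="0 0 -0.005 0 0 0 0; 0 0 -0.015 0 0 0 0; 0 0.02 -0.02 0 0 0 0; -0.014 0.03 0 0 0 0 0; 0 0.034 0 0 0 0 0; 0 0 0 0 0 0 0; 0 0 0 0 0 0 0")

```text
clock: 6.85
ee_pos: [0.5441, -0.0608, 0.1157]
tool_rot: [0.995, 0.044, 0.087, -0.003]
contact_force: [-0.7, 0.1, 0.1]
grip_width: 0.004
```

```bash
python3 g.py ign 0.02 0.0007; python3 snap.py lampafter 222 160 75 55;python3 snap.py lampafter 150 120 200 140 wrist
```

```text
clock 6.85 pos [ 0.5441 -0.0608  0.1157] F [-0.7   0.08  0.1 ] grip 0.004
target [ 0.5492 -0.0612  0.0922] rotvec tool [ 0.0011 -0.0006  0.0003]
shift in current tool axes [0.0008 0.0008 0.024 ]  in goal axes [0.0008 0.0009 0.024 ] joints [ 0.78  0.16 -0.79  1.96  0.13  0.89 -1.54]
```

View pics/scene_lampafter.png

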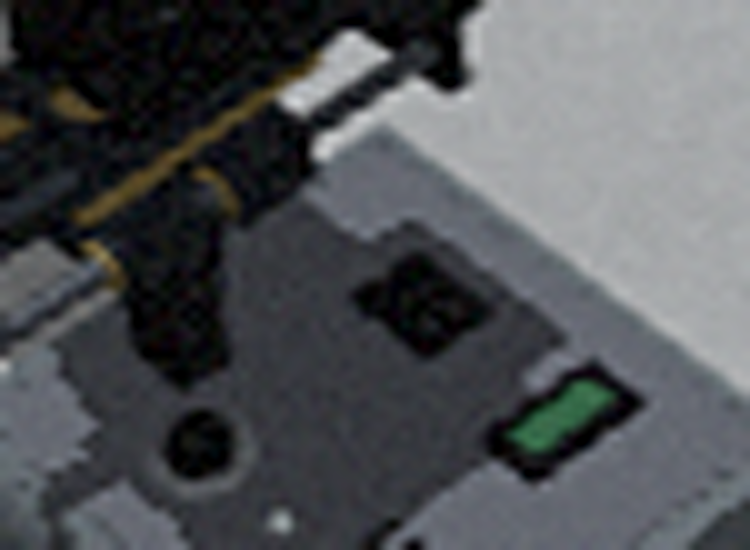

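View pics/wrist_lampafter.png

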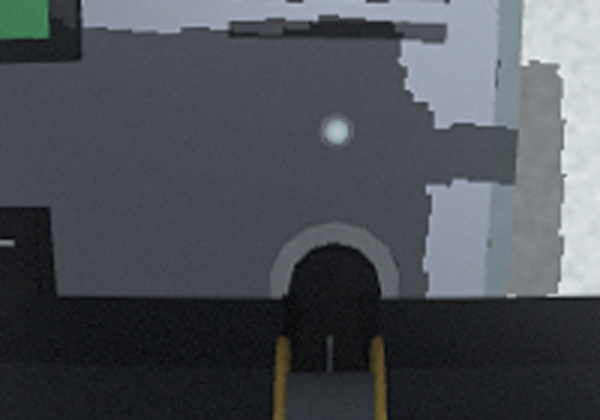

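Request:
move_arm(rows="-0.025 0 -0.01 0 0 0 0; -0.025 0 -0.01 0 0 0 0; 0 0 0 0 0 0 0")

```text
clock: 7.32
ee_pos: [0.4906, -0.0656, 0.1264]
tool_rot: [0.995, 0.044, 0.087, -0.002]
contact_force: [0.6, -0.4, 0.3]
grip_width: 0.007
```

```bash
python3 g.py ign 0.02 0.0007; python3 snap.py lampafter2 150 100 190 140 wrist;python3 snap.py lampafter2 222 160 75 55
```

```text
clock 7.325 pos [ 0.4906 -0.0656  0.1264] F [ 0.59 -0.39  0.31] grip 0.007
target [ 0.5492 -0.0612  0.0922] rotvec tool [0.0028 0.0001 0.0011]
shift in current tool axes [0.0519 0.0007 0.0439]  in goal axes [0.0519 0.0008 0.0439] joints [ 0.87  0.01 -0.8   2.06 -0.02  0.9  -1.4 ]
```

View pics/wrist_lampafter2.png

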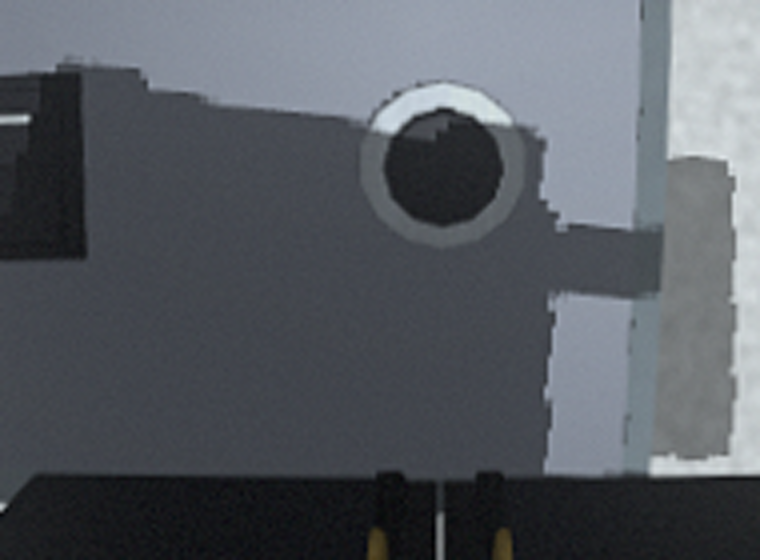

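View pics/scene_lampafter2.png

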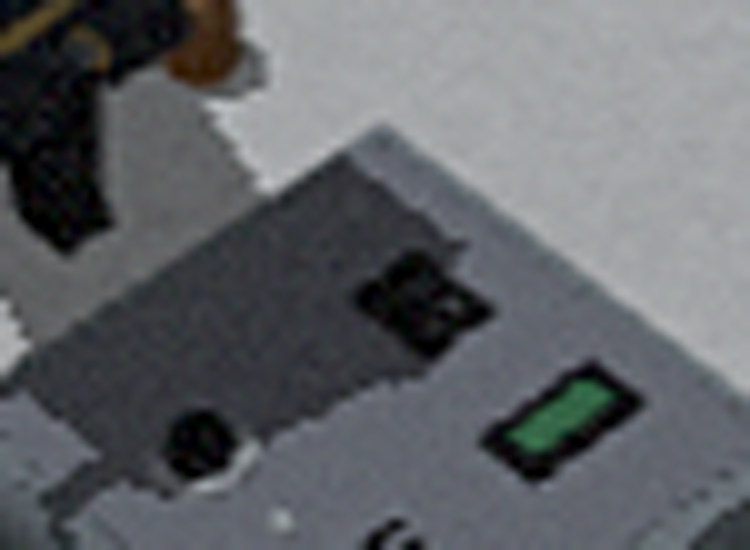

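```bash
python3 - <<'E'
import cv2,pickle,numpy as np
a=pickle.load(open("wrist1.pkl","rb"))["pixels"][150:210,205:260,::-1]
b=pickle.load(open("wrist_lampafter2.pkl","rb"))["pixels"][108:172,120:180,::-1]
r=lambda i:cv2.convertScaleAbs(cv2.resize(i,(390,500),interpolation=cv2.INTER_CUBIC),alpha=2.2)
cv2.imwrite("pics/rock.png",np.hstack([r(a),r(b)]))
E
```

```text
(no output)
```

View pics/rock.png

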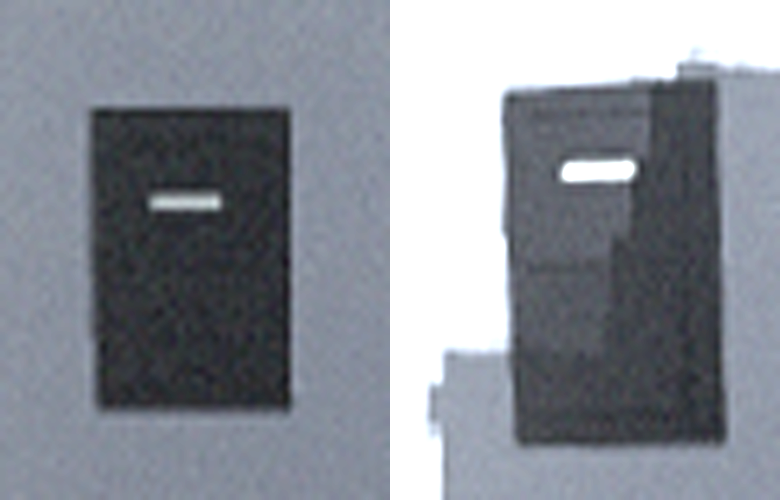

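The white mark on the far half moved rearward, from 32% to 24% of the rocker length. With the force ramp, that means the lamp rocker is on. Next the ignition button.

Request:
move_arm(rows="0.025 0.0006 0.01 0 0 0 0; 0.0265 0 0.016 0 0 0 0; 0 0 0.016 0 0 0 0; 0 0 0.004 0 0 0 0; 0 0 0 0 0 0 0; 0 0 0 0 0 0 0")

```text
clock: 8.18
ee_pos: [0.5501, -0.0616, 0.0904]
tool_rot: [0.995, 0.044, 0.087, -0.003]
contact_force: [0.0, 0.3, 0.2]
grip_width: 0.005
```

```bash
python3 g.py ign 0.01 0.0007; python3 snap.py ignnear 222 160 75 55
```

```text
clock 8.175 pos [ 0.5501 -0.0616  0.0904] F [0.05 0.25 0.19] grip 0.005
target [ 0.5509 -0.0611  0.0823] rotvec tool [ 0.002  -0.0007  0.0002]
shift in current tool axes [-0.0006 -0.0005  0.0081]  in goal axes [-0.0006 -0.0005  0.0081] joints [ 0.78  0.22 -0.8   1.98  0.19  0.85 -1.59]
```

View pics/scene_ignnear.png

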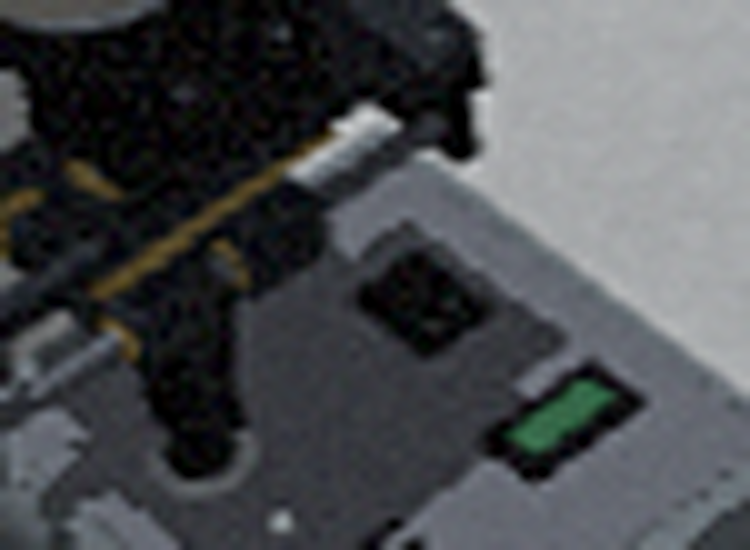

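Request:
move_arm(rows="0 0 0.004 0 0 0 0; 0 0 0.003 0 0 0 0; 0 0 0.0015 0 0 0 0; 0 0 0.0015 0 0 0 0; 0 0 0 0 0 0 0; 0 0 0 0 0 0 0")

```text
clock: 8.98
ee_pos: [0.5519, -0.0615, 0.08]
tool_rot: [0.995, 0.044, 0.087, -0.003]
contact_force: [-1.7, -1.4, 2.8]
grip_width: 0.004
```

Request:
move_arm(rows="0 0 0.001 0 0 0 0; 0 0 0.001 0 0 0 0; 0 0 0 0 0 0 0; 0 0 0 0 0 0 0")

```text
clock: 9.48
ee_pos: [0.5522, -0.0614, 0.0782]
tool_rot: [0.995, 0.044, 0.087, -0.003]
contact_force: [-3.2, -1.6, 7.4]
grip_width: 0.01
```

Force is 7.4 N, above the 3.5 N needed for full travel, so the button is on its stop. Releasing it and moving toward the scope unit.

Request:
move_arm(rows="0 0 0 0 0 0 0; 0 0 -0.005 0 0 0 0; 0 0 -0.015 0 0 0 0; 0 0 -0.03 0 0 0 0; -0.02 0 -0.04 0 0 0 0; -0.03 0 -0.02 0 0 0 0; 0 0 0 0 0 0 0")

```text
clock: 10.35
ee_pos: [0.4834, -0.0675, 0.1795]
tool_rot: [0.995, 0.044, 0.088, -0.002]
contact_force: [0.7, 0.2, -0.3]
grip_width: 0.007
```

```bash
python3 g.py scope 0.08; python3 snap.py ignafter 130 80 250 180 wrist;python3 snap.py ignafter 222 160 75 55
```

```text
clock 10.35 pos [ 0.4834 -0.0675  0.1795] F [ 0.72  0.22 -0.27] grip 0.007
target [ 0.4115 -0.2497  0.1367] rotvec tool [ 0.0372 -0.0016 -0.1835]
shift in current tool axes [-0.0939  0.175   0.0275]  in goal axes [-0.1243  0.1559  0.0215] joints [ 0.93 -0.08 -0.82  2.01 -0.11  1.01 -1.32]
```

View pics/wrist_ignafter.png

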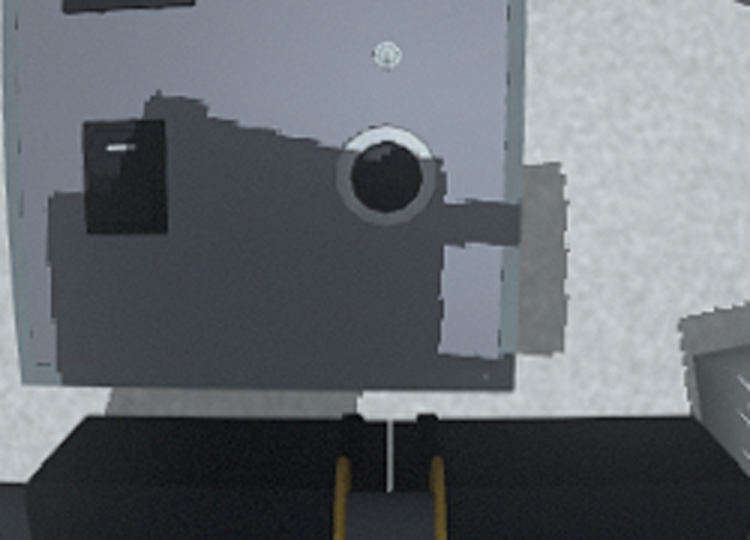

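View pics/scene_ignafter.png

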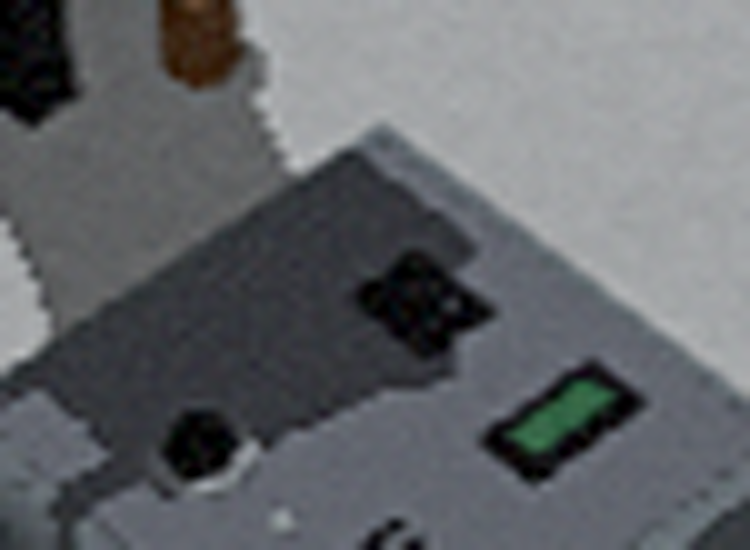

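Request:
move_arm(rows="0 0 0 0.0186 -0.0008 -0.0917 0; 0 0 0 0.0186 -0.0008 -0.0917 0; -0.031 0.039 0.004 0 0 0 0; -0.031 0.039 0.004 0 0 0 0; -0.031 0.039 0.006 0 0 0 0; -0.031 0.039 0.006 0 0 0 0; 0 0 0 0 0 0 0; 0 0 0 0 0 0 0")

```text
clock: 11.45
ee_pos: [0.413, -0.2485, 0.1355]
tool_rot: [0.987, 0.137, 0.085, -0.015]
contact_force: [0.8, -0.0, -1.0]
grip_width: 0.005
```

```bash
python3 g.py scope 0.02; python3 snap.py scope1 0 0 512 384 wrist;python3 snap.py scope1 120 180 80 60
```

```text
clock 11.45 pos [ 0.413  -0.2485  0.1355] F [ 0.76 -0.02 -0.97] grip 0.005
target [ 0.4215 -0.2469  0.0776] rotvec tool [-0.0057  0.001   0.0007]
shift in current tool axes [-0.0015  0.0011  0.0585]  in goal axes [-0.0016  0.0008  0.0585] joints [ 1.11  0.01 -0.56  2.04 -0.15  0.98 -0.66]
```

View pics/wrist_scope1.png

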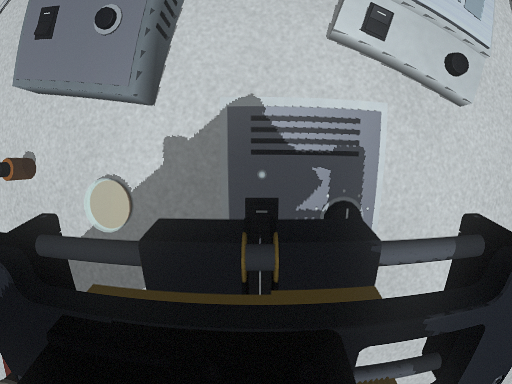

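View pics/scene_scope1.png

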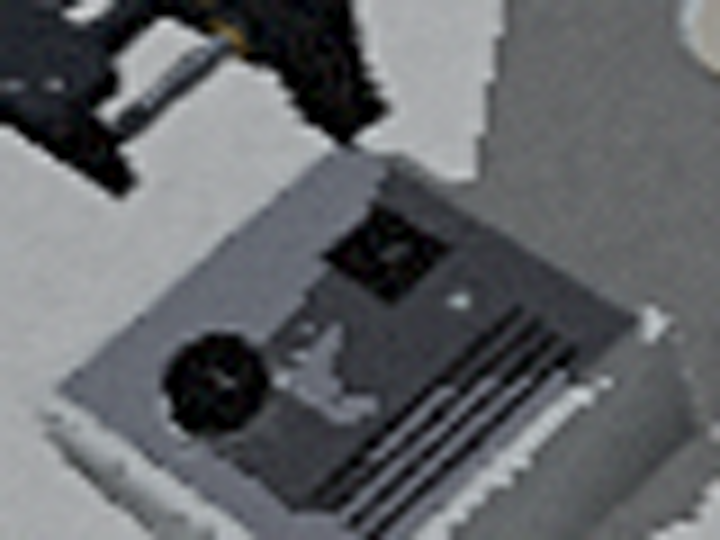

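```bash
python3 - <<'E'
from w import *
import cv2
P=pickle.load(open("P.pkl","rb"))
d=pickle.load(open("wrist1.pkl","rb"));f=lambda p:(np.array(p)+.5)/1.5-.5
for p in((327,244),(368,245),(369,298),(328,299)): print("lamp",hit(d,P["lamp"],.19,.06,f(p),.002).round(4))
d=pickle.load(open("wrist_scope1.pkl","rb"))
cv2.imwrite("pics/sc.png",cv2.resize(d["pixels"][90:225,220:395,::-1],None,fx=4,fy=4,interpolation=cv2.INTER_CUBIC))
print("rocker pred corners",[wproj(d,world(P["scope"],deck(.16,.045,-.02+sx*.0168,.036+sy*.0125,.002))).round(1) for sx,sy in((1,1),(1,-1))])
print("deck RL RR",[wproj(d,world(P["scope"],q)).round(1) for q in corners(.16,.14,.045)[2:]])
E
```

```text
lamp [-0.0067  0.0543  0.0776]
lamp [-0.0075  0.0276  0.0775]
lamp [-0.0426  0.0273  0.0713]
lamp [-0.0434  0.0549  0.0711]
rocker pred corners [array([244.7, 197.5]), array([274.6, 197.6])]
deck RL RR [array([385.3, 100.6]), array([217.5,  95.4])]
```

View pics/sc.png

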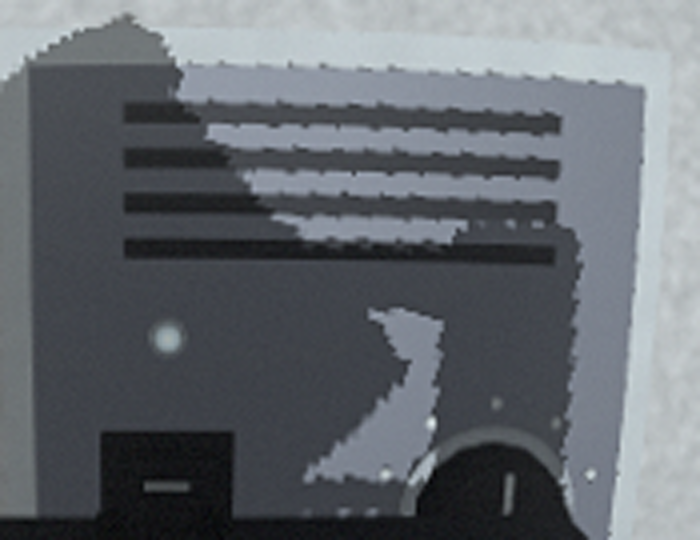

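Request:
move_arm(rows="-0.001 0.001 0.02 0 0 0 0; -0.001 0.0005 0.02 -0.0057 0.001 0 0; 0 0 0.015 0 0 0 0; 0 0 0.003 0 0 0 0; 0 0 0 0 0 0 0; 0 0 0 0 0 0 0")

```text
clock: 12.3
ee_pos: [0.4208, -0.2488, 0.0792]
tool_rot: [0.987, 0.136, 0.087, -0.011]
contact_force: [0.5, 0.4, 0.6]
grip_width: 0.007
```

```bash
python3 g.py scope 0.004 -0.0007 0.0008; python3 snap.py scope2 120 180 80 60
```

```text
clock 12.3 pos [ 0.4208 -0.2488  0.0792] F [0.49 0.4  0.64] grip 0.007
target [ 0.4237 -0.2471  0.0617] rotvec tool [ 0.0029 -0.0004  0.0003]
shift in current tool axes [ 0.0002 -0.0009  0.0178]  in goal axes [ 0.0002 -0.0009  0.0178] joints [ 1.09  0.1  -0.57  2.09 -0.09  0.84 -0.71]
```

View pics/scene_scope2.png

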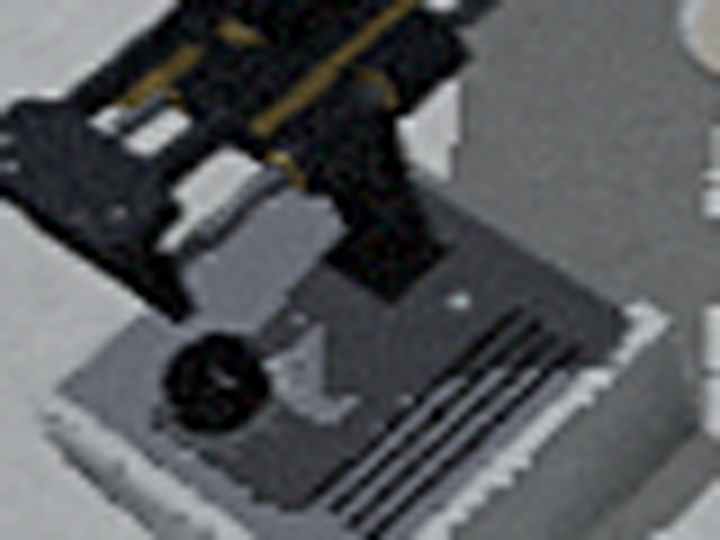

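Request:
move_arm(rows="0 -0.0005 0.006 0 0 0 0; 0 0 0.004 0 0 0 0; 0 0 0.002 0 0 0 0; 0 0 0.001 0 0 0 0; 0 0 0.001 0 0 0 0; 0 0 0.001 0 0 0 0; 0 0 0 0 0 0 0; 0 0 0 0 0 0 0")

```text
clock: 13.35
ee_pos: [0.4229, -0.2476, 0.0638]
tool_rot: [0.987, 0.136, 0.086, -0.011]
contact_force: [0.9, 0.7, 2.8]
grip_width: 0.005
```

Request:
move_arm(rows="0 0 0.001 0 0 0 0; 0 0 0.001 0 0 0 0; 0 0 0 0 0 0 0; 0 0 0 0 0 0 0")

```text
clock: 13.85
ee_pos: [0.4233, -0.2474, 0.0619]
tool_rot: [0.987, 0.136, 0.086, -0.011]
contact_force: [1.1, -0.5, 4.7]
grip_width: 0.004
```

Request:
move_arm(rows="0 0 0.0004 0 0 0 0; 0 0 0 0 0 0 0; 0 0 0 0 0 0 0")

```text
clock: 14.22
ee_pos: [0.4233, -0.2474, 0.0616]
tool_rot: [0.987, 0.136, 0.086, -0.011]
contact_force: [0.6, -0.4, 5.2]
grip_width: 0.009
```

Request:
move_arm(rows="0 0 0.0003 0 0 0 0; 0 0 0 0 0 0 0; 0 0 0 0 0 0 0")

```text
clock: 14.6
ee_pos: [0.4234, -0.2475, 0.0614]
tool_rot: [0.987, 0.136, 0.086, -0.011]
contact_force: [-0.8, -0.1, 7.2]
grip_width: 0.004
```

On the stop at 7.2 N. Retracting and checking.

Request:
move_arm(rows="0 0 -0.004 0 0 0 0; 0 0 -0.012 0 0 0 0; 0 0 -0.03 0 0 0 0; 0 0 -0.05 0 0 0 0; 0 0 -0.04 0 0 0 0; 0 0 0 0 0 0 0; 0 0 0 0 0 0 0")

```text
clock: 15.48
ee_pos: [0.4, -0.2532, 0.1947]
tool_rot: [0.987, 0.136, 0.086, -0.011]
contact_force: [0.2, 0.7, -0.3]
grip_width: 0.006
```

```bash
python3 g.py cam 0.10; python3 snap.py scope3 0 0 512 384 wrist;python3 snap.py scope3 120 180 80 60; python3 - <<'E'
import pickle,cv2
d=pickle.load(open("wrist_scope3.pkl","rb"))
cv2.imwrite("pics/sc3.png",cv2.resize(d["pixels"][90:225,220:395,::-1],None,fx=4,fy=4,interpolation=cv2.INTER_CUBIC))
E
```

```text
clock 15.475 pos [ 0.4    -0.2532  0.1947] F [ 0.21  0.72 -0.25] grip 0.006
target [0.4149 0.3162 0.1415] rotvec tool [-0.0149  0.0006  0.0948]
shift in current tool axes [ 0.1569 -0.5442  0.0806]  in goal axes [ 0.1046 -0.5577  0.0725] joints [ 1.15 -0.07 -0.54  1.98 -0.19  1.11 -0.62]
```

View pics/sc3.png

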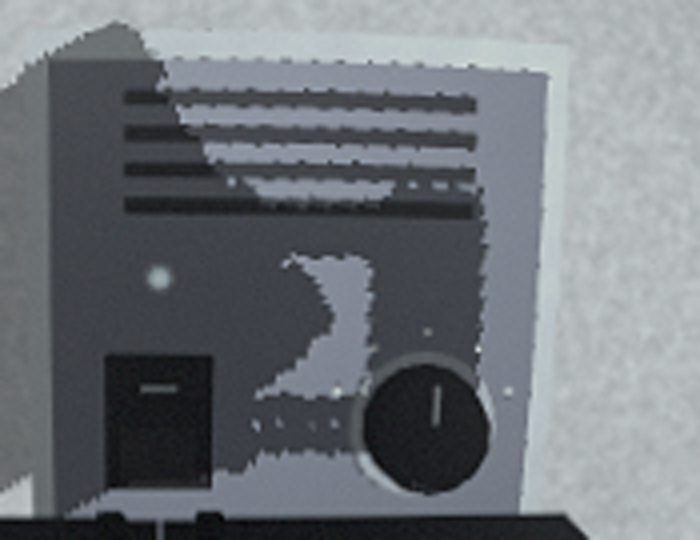

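View pics/scene_scope3.png

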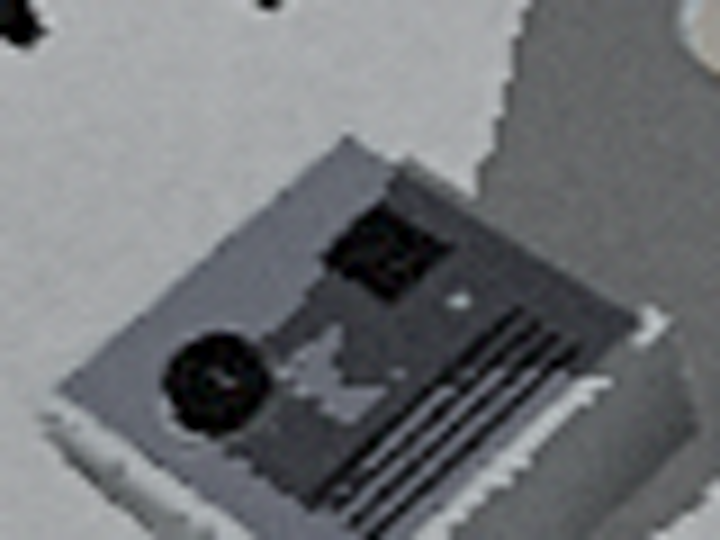

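Scope rocker is on: its mark sits at 25% of the length, and the unit hasn't moved. Working out the route to the camera controller, bowed outward.

```bash
python3 - <<'E'
from g import *
G=Rt("cam");A=np.array([.4,-.2532,.1947]);B=np.array([.53,.03,.2]);C=pt(*TG["cam"],.08)
print(G.inv().apply(B-A).round(4),G.inv().apply(C-B).round(4),C)
E
```

```text
[ 0.1764 -0.2556  0.0257] [-0.0718 -0.3021  0.0668] [0.41827368 0.31680071 0.12177291]
```

Request:
move_arm(rows="0 0 0 -0.0149 0.0006 0.0948 0; 0.0294 -0.0426 0.0043 0 0 0 0; 0.0294 -0.0426 0.0043 0 0 0 0; 0.0294 -0.0426 0.0043 0 0 0 0; 0.0294 -0.0426 0.0043 0 0 0 0; 0.0294 -0.0426 0.0043 0 0 0 0; 0.0294 -0.0426 0.0043 0 0 0 0; -0.01 -0.043 0 0 0 0 0; -0.01 -0.043 0 0 0 0 0; -0.01 -0.043 0 0 0 0 0")

```text
clock: 16.82
ee_pos: [0.4772, 0.1529, 0.194]
tool_rot: [0.992, 0.089, 0.086, -0.008]
contact_force: [0.3, 0.9, 0.0]
grip_width: 0.008
```

```bash
python3 g.py cam 0.08
```

```text
clock 16.825 pos [0.4772 0.1529 0.194 ] F [0.31 0.87 0.  ] grip 0.008
target [0.4183 0.3168 0.1218] rotvec tool [-0.0009  0.0012  0.0005]
shift in current tool axes [-0.0408 -0.1717  0.0663]  in goal axes [-0.041  -0.1718  0.0661] joints [ 0.76 -0.07 -1.11  1.96 -0.04  1.05 -1.74]
```

Request:
move_arm(rows="-0.01 -0.043 0 0 0 0 0; -0.01 -0.043 0 0 0 0 0; 0 0 0 0 0 0 0")

```text
clock: 17.2
ee_pos: [0.4416, 0.236, 0.1909]
tool_rot: [0.992, 0.092, 0.086, -0.008]
contact_force: [-0.1, -0.7, 0.3]
grip_width: 0.008
```

```bash
python3 g.py cam 0.08
```

```text
clock 17.2 pos [0.4416 0.236  0.1909] F [-0.14 -0.67  0.33] grip 0.008
target [0.4183 0.3168 0.1218] rotvec tool [-0.0016  0.0007  0.0062]
shift in current tool axes [-0.0199 -0.0837  0.0667]  in goal axes [-0.0205 -0.0837  0.0665] joints [ 0.68 -0.06 -1.24  1.95  0.    1.05 -1.95]
```

Request:
move_arm(rows="-0.005 -0.02 0 0 0 0 0; 0 0 0 0 0 0 0")

```text
clock: 17.45
ee_pos: [0.4348, 0.2519, 0.1901]
tool_rot: [0.992, 0.09, 0.086, -0.008]
contact_force: [0.5, -0.2, -0.3]
grip_width: -0.002
```

```bash
python3 g.py cam 0.08
```

```text
clock 17.45 pos [0.4348 0.2519 0.1901] F [ 0.46 -0.22 -0.31] grip -0.002
target [0.4183 0.3168 0.1218] rotvec tool [-0.0009  0.0008  0.002 ]
shift in current tool axes [-0.0163 -0.0668  0.0665]  in goal axes [-0.0165 -0.0668  0.0665] joints [ 0.64 -0.05 -1.25  1.95  0.03  1.05 -2.02]
```

Request:
move_arm(rows="-0.004 -0.017 0 0 0 0 0; -0.004 -0.017 0.005 0 0 0 0; 0 0 0 0 0 0 0")

```text
clock: 17.82
ee_pos: [0.4221, 0.2835, 0.1837]
tool_rot: [0.992, 0.09, 0.086, -0.008]
contact_force: [-0.6, 0.4, 1.3]
grip_width: 0.009
```

```bash
python3 g.py cam 0.08
```

```text
clock 17.825 pos [0.4221 0.2835 0.1837] F [-0.62  0.38  1.26] grip 0.009
target [0.4183 0.3168 0.1218] rotvec tool [-0.0007  0.0012  0.0016]
shift in current tool axes [-0.0086 -0.0334  0.0614]  in goal axes [-0.0087 -0.0335  0.0614] joints [ 0.54  0.01 -1.26  1.94  0.12  1.05 -2.16]
```

Request:
move_arm(rows="-0.004 -0.017 0.01 0 0 0 0; -0.004 -0.0165 0.01 0 0 0 0; 0 0 0.01 0 0 0 0; 0 0 0 0 0 0 0; 0 0 0 0 0 0 0")

```text
clock: 18.45
ee_pos: [0.4146, 0.3152, 0.1537]
tool_rot: [0.992, 0.088, 0.087, -0.008]
contact_force: [-0.1, -0.2, -0.3]
grip_width: 0.01
```

```bash
python3 g.py cam 0.02; python3 snap.py cam1 0 0 512 384 wrist;python3 snap.py cam1 280 110 70 52; python3 - <<'E'
import pickle,cv2
from w import *
d=pickle.load(open("wrist_cam1.pkl","rb"))
cv2.imwrite("pics/cm.png",cv2.resize(d["pixels"][90:225,190:365,::-1],None,fx=4,fy=4,interpolation=cv2.INTER_CUBIC))
P=pickle.load(open("P.pkl","rb"))["cam"]
print("rear frame corners pred",[wproj(d,world(P,deck(.125,.032,-.012+.0157,.022+sy*.011,.002))).round(1) for sy in(1,-1)])
print("deck RR RL",[wproj(d,world(P,q)).round(1) for q in corners(.125,.11,.032)[2:]])
E
```

```text
clock 18.45 pos [0.4146 0.3152 0.1537] F [-0.09 -0.23 -0.25] grip 0.01
target [0.4285 0.3186 0.0627] rotvec tool [ 0.0006 -0.0006 -0.0009]
shift in current tool axes [-0.0017 -0.0009  0.0921]  in goal axes [-0.0017 -0.0009  0.0921] joints [ 0.39  0.15 -1.26  1.95  0.29  1.02 -2.38]
rear frame corners pred [array([245.9, 187.7]), array([269.2, 187.7])]
deck RR RL [array([339.6, 125.5]), array([221.6, 124.3])]
```

View pics/cm.png

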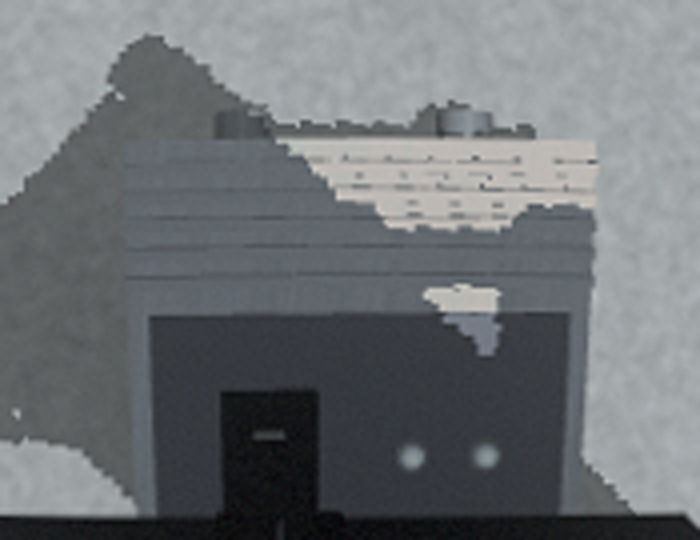

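View pics/scene_cam1.png

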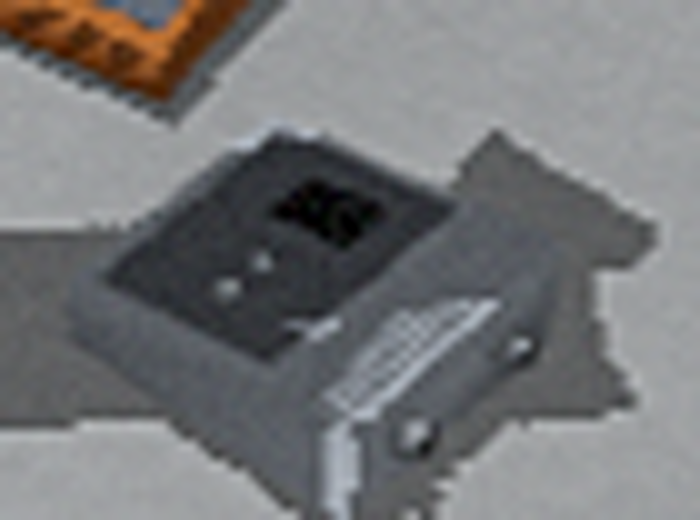

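Request:
move_arm(rows="-0.001 -0.001 0.015 0 0 0 0; -0.001 0 0.015 0 0 0 0; 0 0 0 0 0 0 0")

```text
clock: 18.92
ee_pos: [0.4167, 0.317, 0.123]
tool_rot: [0.992, 0.089, 0.086, -0.007]
contact_force: [0.2, -0.1, 0.1]
grip_width: 0.007
```

```bash
python3 g.py cam 0.02
```

```text
clock 18.925 pos [0.4167 0.317  0.123 ] F [ 0.17 -0.1   0.12] grip 0.007
target [0.4285 0.3186 0.0627] rotvec tool [0.0007 0.0008 0.    ]
shift in current tool axes [0.0013 0.0004 0.0615]  in goal axes [0.0012 0.0005 0.0615] joints [ 0.33  0.21 -1.22  1.98  0.38  0.98 -2.46]
```

Joint 7 is nearing its limit of -2.65, so I'll make a half turn about the tool axis, which gives the same footprint. First a test of the sign.

Request:
move_arm(rows="0 0 0 0 0 -0.08 0; 0 0 0 0 0 0 0")

```text
clock: 19.18
ee_pos: [0.4173, 0.3178, 0.1243]
tool_rot: [0.988, 0.128, 0.088, -0.004]
contact_force: [0.5, 0.6, -0.3]
grip_width: 0.005
```

```bash
python3 g.py cam 0.08|tail -1
```

```text
shift in current tool axes [0.0002 0.0012 0.0026]  in goal axes [0.0003 0.0012 0.0026] joints [ 0.34  0.22 -1.23  1.98  0.38  0.98 -2.38]
```

Request:
move_arm(rows="0 0 0 0 0 -0.17 0; 0 0 0 0 0 -0.17 0; 0 0 0 0 0 -0.17 0; 0 0 0 0 0 -0.17 0; 0 0 0 0 0 -0.17 0; 0 0 0 0 0 -0.17 0; 0 0 0 0 0 -0.17 0; 0 0 0 0 0 -0.17 0; 0 0 0 0 0 -0.17 0")

```text
clock: 20.3
ee_pos: [0.4173, 0.3177, 0.1241]
tool_rot: [0.622, 0.778, 0.066, 0.058]
contact_force: [0.2, -0.1, 0.4]
grip_width: 0.005
```

Request:
move_arm(rows="0 0 0 0 0 -0.17 0; 0 0 0 0 0 -0.17 0; 0 0 0 0 0 -0.17 0; 0 0 0 0 0 -0.17 0; 0 0 0 0 0 -0.17 0; 0 0 0 0 0 -0.17 0; 0 0 0 0 0 -0.17 0; 0 0 0 0 0 -0.17 0; 0 0 0 0 0 -0.17 0; 0 0 0 0 0 0 0")

```text
clock: 21.55
ee_pos: [0.4173, 0.3177, 0.124]
tool_rot: [-0.087, 0.992, 0.008, 0.087]
contact_force: [-0.9, -0.7, 0.0]
grip_width: 0.006
```

```bash
sed -i 's/    G=Rt(u); t=t+G.as_matrix()@np.array(\[dx,dy,0\])/    G=Rt(u); t=t+G.as_matrix()@np.array([dx,dy,0])\n    if k=="cam": G=G*Ro.from_euler("z",np.pi)/' g.py; python3 g.py cam 0.02; python3 snap.py cam2 280 110 70 52
```

```text
clock 21.55 pos [0.4173 0.3177 0.124 ] F [-0.9  -0.71  0.04] grip 0.006
target [0.4285 0.3186 0.0627] rotvec tool [-0.0002  0.0012 -0.0042]
shift in current tool axes [-0.0003 -0.0011  0.0624]  in goal axes [-0.0004 -0.0011  0.0624] joints [ 0.38  0.25 -1.29  1.98  0.42  1.    0.64]
```

View pics/scene_cam2.png

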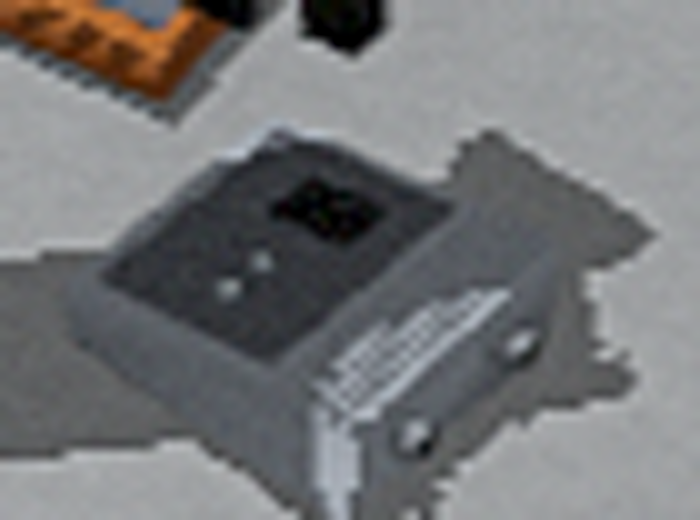

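Request:
move_arm(rows="0 -0.001 0.008 0 0 0 0; 0 0 0 0 0 0 0")

```text
clock: 21.85
ee_pos: [0.4184, 0.3164, 0.1149]
tool_rot: [-0.087, 0.992, 0.008, 0.087]
contact_force: [-0.4, -0.3, 0.8]
grip_width: 0.004
```

```bash
python3 g.py cam 0.02|tail -1; python3 -c "
from station import monitor
print(monitor.sense()['joints'])"
```

```text
shift in current tool axes [-0.0012  0.0004  0.0532]  in goal axes [-0.0012  0.0004  0.0532] joints [ 0.37  0.26 -1.28  1.99  0.44  0.99  0.63]
[ 0.36633596  0.26394463 -1.27766878  1.98651205  0.44296859  0.98571887
  0.63021145]
```

Request:
move_arm(rows="-0.001 0 0.015 0 0 0 0; -0.0015 0.0004 0.015 0 0 0 0; 0 0 0.015 0 0 0 0; 0 0 0 0 0 0 0; 0 0 0 0 0 0 0")

```text
clock: 22.48
ee_pos: [0.4285, 0.3195, 0.0721]
tool_rot: [-0.088, 0.992, 0.008, 0.087]
contact_force: [-0.5, 0.6, 0.7]
grip_width: 0.005
```

```bash
python3 g.py cam 0.004 0.0015; python3 snap.py cam3 280 110 70 52
```

```text
clock 22.475 pos [0.4285 0.3195 0.0721] F [-0.54  0.61  0.69] grip 0.005
target [0.4327 0.3194 0.0472] rotvec tool [ 0.0003  0.0006 -0.0013]
shift in current tool axes [ 0.0003 -0.0009  0.0253]  in goal axes [ 0.0003 -0.0009  0.0253] joints [ 0.26  0.35 -1.19  2.01  0.56  0.93  0.54]
```

View pics/scene_cam3.png

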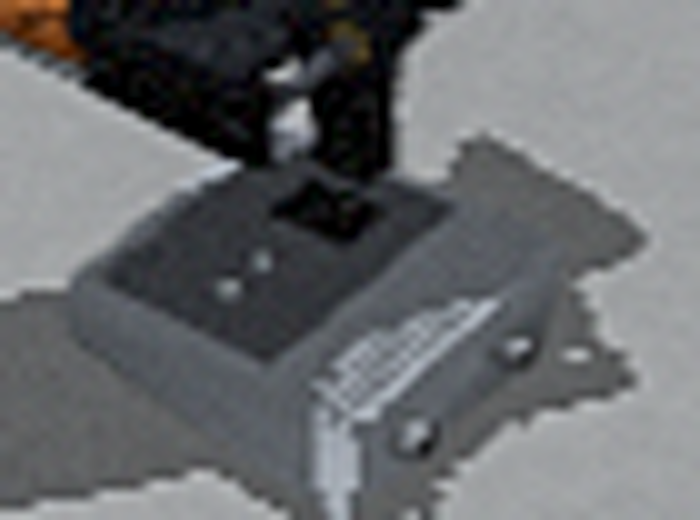

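Request:
move_arm(rows="0.0003 -0.0008 0.008 0 0 0 0; 0 0 0.006 0 0 0 0; 0 0 0.002 0 0 0 0; 0 0 0 0 0 0 0; 0 0 0 0 0 0 0")

```text
clock: 23.15
ee_pos: [0.4312, 0.319, 0.0561]
tool_rot: [-0.088, 0.992, 0.008, 0.087]
contact_force: [0.2, 0.3, -0.1]
grip_width: 0.004
```

```bash
python3 g.py cam 0.004 0.0015; python3 snap.py cam4 280 110 70 52
```

```text
clock 23.15 pos [0.4312 0.319  0.0561] F [ 0.2   0.3  -0.12] grip 0.004
target [0.4327 0.3194 0.0472] rotvec tool [ 0.      0.0007 -0.0014]
shift in current tool axes [0.     0.0002 0.009 ]  in goal axes [0.     0.0002 0.009 ] joints [ 0.23  0.38 -1.16  2.02  0.59  0.91  0.52]
```

View pics/scene_cam4.png

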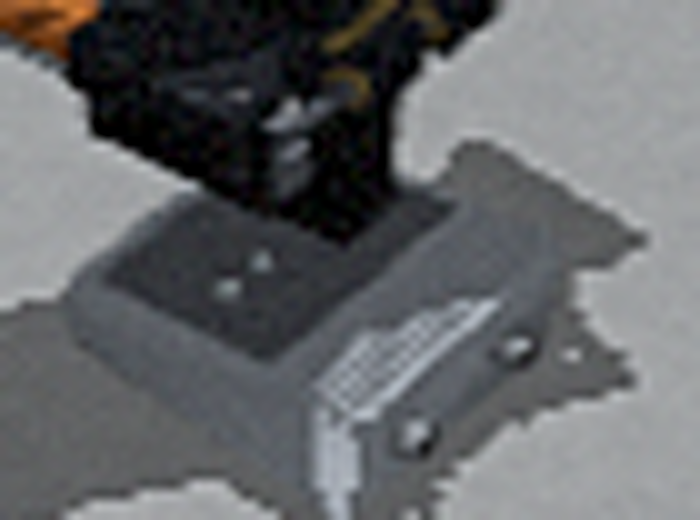

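Request:
move_arm(rows="0 0 0.003 0 0 0 0; 0 0 0.001 0 0 0 0; 0 0 0.001 0 0 0 0; 0 0 0.001 0 0 0 0; 0 0 0.001 0 0 0 0; 0 0 0 0 0 0 0; 0 0 0 0 0 0 0")

```text
clock: 24.08
ee_pos: [0.4325, 0.3191, 0.0492]
tool_rot: [-0.088, 0.992, 0.008, 0.087]
contact_force: [1.4, 0.0, 2.1]
grip_width: 0.009
```

Request:
move_arm(rows="0 0 0.001 0 0 0 0; 0 0 0.0007 0 0 0 0; 0 0 0 0 0 0 0; 0 0 0 0 0 0 0")

```text
clock: 24.58
ee_pos: [0.4328, 0.3192, 0.0475]
tool_rot: [-0.088, 0.992, 0.008, 0.087]
contact_force: [1.3, 0.3, 3.3]
grip_width: 0.004
```

Request:
move_arm(rows="0 0 0.0004 0 0 0 0; 0 0 0 0 0 0 0; 0 0 0 0 0 0 0")

```text
clock: 24.95
ee_pos: [0.4328, 0.3192, 0.0471]
tool_rot: [-0.088, 0.992, 0.008, 0.087]
contact_force: [0.3, 0.2, 4.9]
grip_width: 0.008
```

Request:
move_arm(rows="0 0 0.0003 0 0 0 0; 0 0 0 0 0 0 0; 0 0 0 0 0 0 0")

```text
clock: 25.32
ee_pos: [0.4329, 0.3192, 0.0469]
tool_rot: [-0.088, 0.992, 0.008, 0.087]
contact_force: [-1.0, -0.4, 5.8]
grip_width: 0.006
```

Request:
move_arm(rows="0 0 -0.003 0 0 0 0; 0 0 -0.012 0 0 0 0; 0 0 -0.015 0 0 0 0; 0 0 -0.015 0 0 0 0; 0 0 0 0 0 0 0; 0 0 0 0 0 0 0")

```text
clock: 26.08
ee_pos: [0.4252, 0.3173, 0.091]
tool_rot: [-0.088, 0.992, 0.008, 0.087]
contact_force: [0.2, -0.2, -0.1]
grip_width: 0.005
```

```bash
python3 g.py cam 0.08; python3 snap.py cam5 280 110 70 52; python3 snap.py cam5 0 0 512 384 wrist; python3 snap.py cam5 0 0 512 384 top
```

```text
clock 26.075 pos [0.4252 0.3173 0.091 ] F [ 0.19 -0.18 -0.08] grip 0.005
target [0.4183 0.3168 0.1218] rotvec tool [-0.0007  0.0008 -0.002 ]
shift in current tool axes [ 0.0015  0.0007 -0.0315]  in goal axes [ 0.0015  0.0007 -0.0315] joints [ 0.3   0.31 -1.22  2.    0.5   0.95  0.59]
```

View pics/scene_cam5.png

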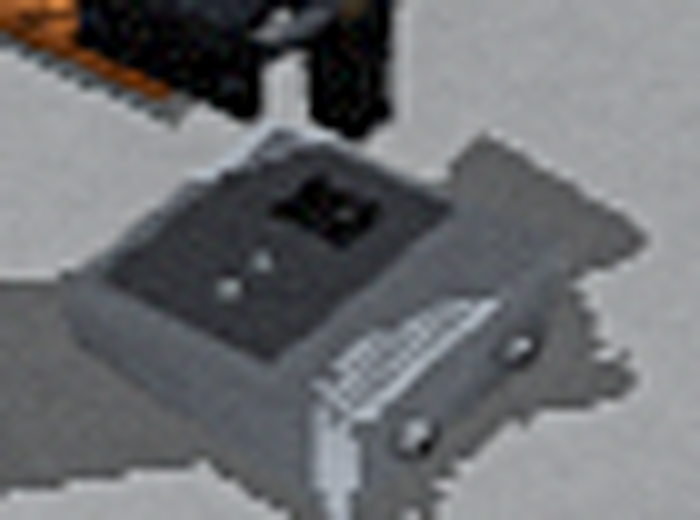

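View pics/wrist_cam5.png

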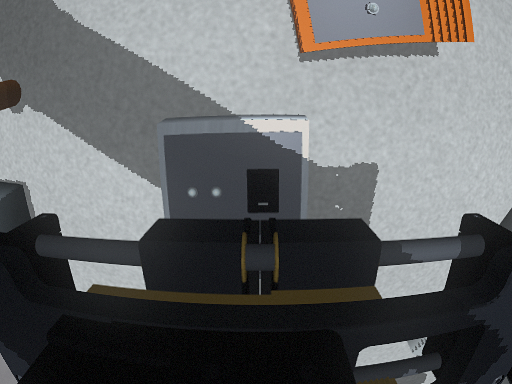

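View pics/top_cam5.png

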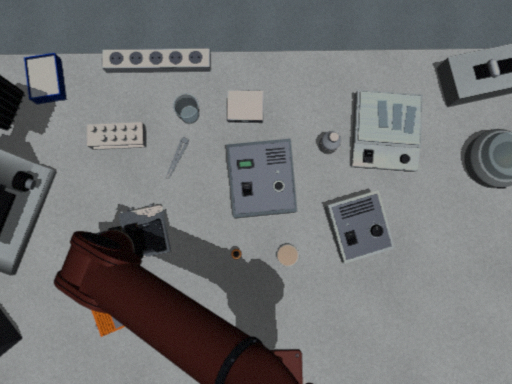

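```bash
python3 - <<'E'
from w import *
import cv2
d1=pickle.load(open("wrist_cam1.pkl","rb"));d5=pickle.load(open("wrist_cam5.pkl","rb"))
P=pickle.load(open("P.pkl","rb"))["cam"];c=np.cos(np.radians(10))
def mk(d,m,th): return wproj(d,world(P,deck(.125,.032,-.012+m*np.cos(th)*c,.022,.004+m*np.sin(th))))
for m in(.006,.007,.008,.009,.010,.0105): print(m,"cam1 off",mk(d1,m,.3).round(1),"| cam5 off",mk(d5,m,.3).round(1),"on",mk(d5,m,0).round(1))
fr=[wproj(d5,world(P,deck(.125,.032,-.012+s*.0157,.022,.002))).round(1) for s in(1,-1)];print("frame rear/front pred",fr)
cv2.imwrite("pics/cm5.png",cv2.convertScaleAbs(cv2.resize(d5["pixels"][160:220,225:305,::-1],None,fx=9,fy=9,interpolation=cv2.INTER_CUBIC),alpha=2.5))
E
```

```text
0.006 cam1 off [257.5 199.2] | cam5 off [261.9 200.3] on [261.9 200. ]
0.007 cam1 off [257.5 198.3] | cam5 off [261.9 201.7] on [261.9 201.3]
0.008 cam1 off [257.5 197.4] | cam5 off [261.9 203.1] on [261.9 202.6]
0.009 cam1 off [257.5 196.5] | cam5 off [261.9 204.5] on [261.9 203.9]
0.01 cam1 off [257.5 195.6] | cam5 off [261.9 205.9] on [261.9 205.2]
0.0105 cam1 off [257.5 195.2] | cam5 off [261.9 206.6] on [261.9 205.9]
frame rear/front pred [array([261.9, 212.1]), array([261.9, 169.6])]
```

View pics/cm5.png

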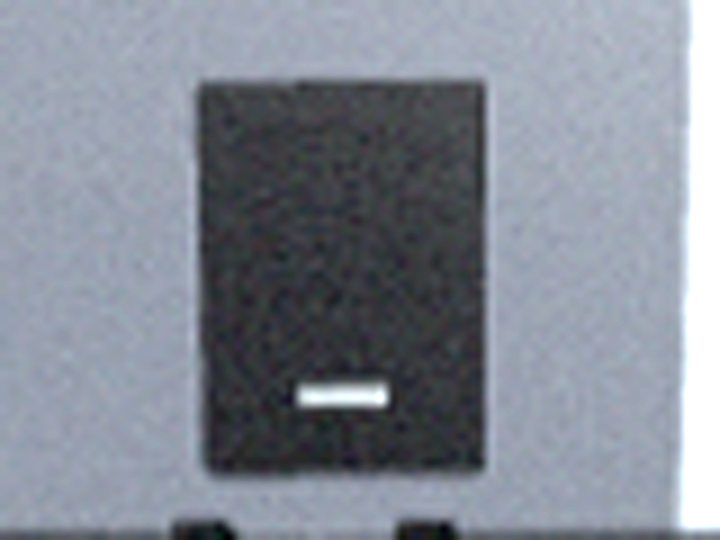

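The wrist view can't tell on from off well from this side. Comparing before and after in the fixed scene view, contrast-stretched, for all three rockers.

```bash
python3 snap.py fin 0 0 512 384; python3 - <<'E'
import cv2,pickle,numpy as np
a=pickle.load(open("scene0.pkl","rb"))["pixels"][:,:,::-1];b=pickle.load(open("scene_fin.pkl","rb"))["pixels"][:,:,::-1]
rows=[]
for (u,v) in((253,181),(152,200),(303,123)):
    r=[cv2.convertScaleAbs(cv2.resize(i[v:v+18,u:u+24],(384,190),interpolation=cv2.INTER_CUBIC),alpha=2.5) for i in(a,b)]
    rows.append(np.hstack(r))
cv2.imwrite("pics/cmp.png",np.vstack(rows))
g=cv2.absdiff(a,b).max(2)
cv2.imwrite("pics/diff.png",cv2.resize(g,(768,576)))
E
```

```text
(no output)
```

View pics/cmp.png

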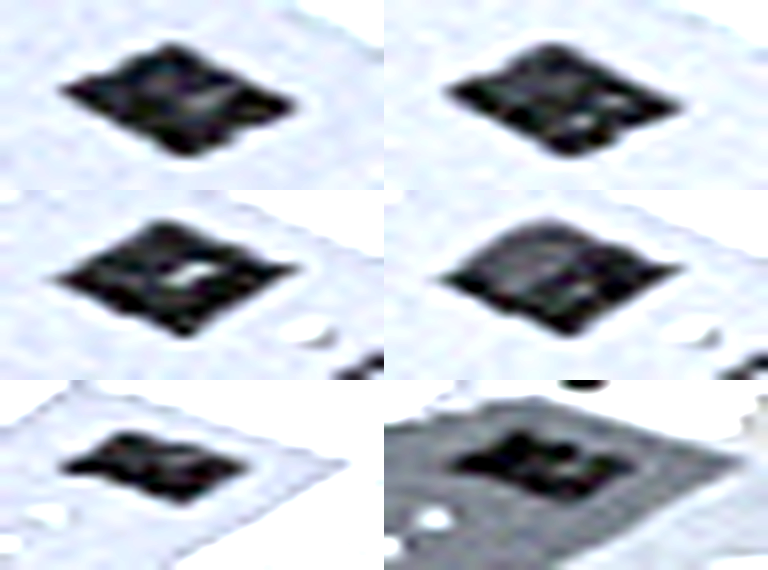

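View pics/diff.png

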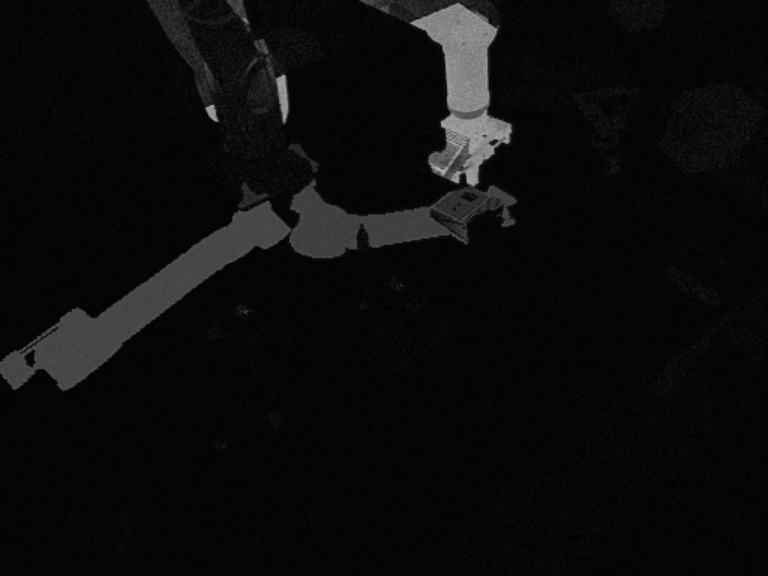

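Request:
move_arm(rows="0 -0.015 -0.015 0 0 0 0; 0 -0.03 -0.02 0 0 0 0; 0 -0.04 -0.02 0 0 0 0; 0 -0.04 -0.02 0 0 0 0; 0 -0.04 0 0 0 0 0; 0 0 0 0 0 0 0")

```text
clock: 27.02
ee_pos: [0.4417, 0.1497, 0.1648]
tool_rot: [-0.085, 0.992, 0.007, 0.087]
contact_force: [0.4, 1.2, -0.1]
grip_width: 0.011
```

```bash
python3 g.py cam 0.08|tail -1;python3 snap.py fin2 0 0 512 384; python3 - <<'E'
import cv2,pickle,numpy as np
a=pickle.load(open("scene0.pkl","rb"))["pixels"][:,:,::-1];b=pickle.load(open("scene_fin2.pkl","rb"))["pixels"][:,:,::-1]
u,v=298,118
cv2.imwrite("pics/cmp2.png",np.hstack([cv2.convertScaleAbs(cv2.resize(i[v:v+25,u:u+30],(390,325),interpolation=cv2.INTER_CUBIC),alpha=2.5) for i in(a,b)]))
E
```

```text
shift in current tool axes [0.0021 0.1687 0.0431]  in goal axes [0.001  0.1686 0.0435] joints [ 0.76 -0.17 -1.09  2.06 -0.15  0.99  1.47]
```

View pics/cmp2.png

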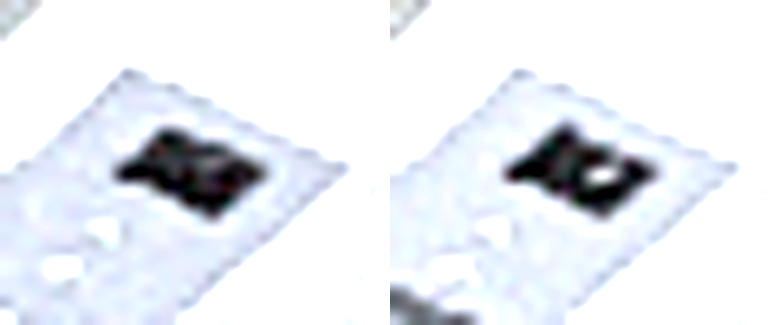

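View pics/scene_fin2.png

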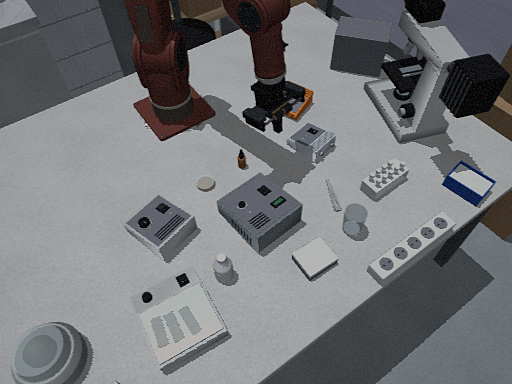

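The camera rocker flipped (near half raised, mark shifted), the unit hasn't moved, and the arm is clear. Handing in.

```bash
python3 -c "
from station import arm
print(arm.job_done())"
```

```text
the job is handed in; nothing more can be done
None
```

The microscope is started up and the job is handed in, at about 27 s of the 51 s limit. I pressed with closed fingers, tilted square to each deck, in the order asked:

1. **Lamp rocker:** pressed to its stop at 6.7 N.
2. **Ignition button:** pressed to its stop at 7.4 N (it is fully in at 3.5 N), then released.
3. **Microscope power unit rocker:** pressed to its stop at 7.2 N.
4. **Camera controller rocker:** pressed to its stop at 5.8 N.

**Last checks:** before-and-after pictures show all three rockers changed to on. Apart from the arm, its shadow and the switches, nothing in the view moved, and I never went near the slide warmer.

**What fell short:**
- The fixed cameras and the wrist camera disagreed by about 1–2 mm on the lamp and microscope units. I aimed in between on those two, and the presses still landed.
- The wrist view of the camera rocker could not tell on from off, so that one rests on the force reading and the fixed scene view.
- Ignition being fully in is judged from force only.
- Joint 3 came as close as -1.29 to its -1.30 limit near the camera controller but did not pass it in my readings. Joint 7 was also nearing its limit, so I made a half turn of the tool there.

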